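# Gauge two drilled blocks and sort them

## Robot

A 6-joint arm with a two-finger parallel gripper is mounted at the origin on a cart in front of the work surface, level with it; the furniture and walls round the work are solid. World frame = base frame: x ahead of the robot, y to its left, z up, the work surface at z = 0. Lengths are in m, angles in rad, forces in N, time in s.
With the tool pointing down it reaches from about 0.35 to 0.775 m from the base axis. Payload 7.3 kg.
Tool frame: the origin (TCP) lies on the centre line of the jaws, within the pads' length; the fingertips stand 8 mm ahead of it and the grasp point (between the pads) lies 11 mm behind it; z points along the fingers, y is the line along which they close (so a half turn about z gives the same grasp; the last joint's range is limited). The gripper opens to 92 mm and grips with 3 to 60 N. Pads are 19 mm wide; open, the fingers measure 130 mm over their backs; the gripper's body (75 mm by 190 mm) begins 47 mm behind the grasp point.
Start: joints at [1.164, 0.342, 1.524, -0, 1.275, -0.146], TCP at [0.135, 0.507, 0.235] pointing down, gripper open.
Joint ranges: [-2.53, 2.53], [-0.77, 2.02], [0.04, 2.7], [-1, 4.14], [0.28, 2.66], [-3.11, 3.11]. Speed limits (rad/s): [2.57, 2.57, 3.14, 3.14, 3.14, 3.14].

## Interface

Orientations are given as a rotation vector (axis times angle).
In Python, from rig import monitor, vision, ctrl gives the robot as it stands.
- The arm moves only by the tool play_rows, never from a script. Its argument "commands" is a list of rows, each an object with "fingers": the opening, from 0 (shut) to 1 (fully open); "xyz": the shift along the tool's x, y, z in mm, a list of three; "twist": the turn, a rotation vector about the tool's x, y, z in units of 6 degrees (1.0 is 6 degrees), a list of three. In form: [{"fingers": fingers, "xyz": [tx, ty, tz], "twist": [ax, ay, az]}, ...]. A call has 1 to 8 rows; each row is the pose to reach, as a shift and turn from the pose commanded when the call began, along the tool's axes at that moment; what a row does not reach only later rows make up. A row lasts 1/10 s, in which the tool goes at most 50 mm and 8.59 degrees, less where a joint would pass 70% of its speed; a pose out of reach is approached as far as the arm can. A call with a gripper value outside its range is refused whole. The fingers move at their own pace and stop on an object; the grip force is fixed at half the most. Time passes only in rows, so rows that repeat a pose let the fingers close. It gives the time, the measured TCP pose, the force, the opening and the grip force at its end, in the units of the state.
- monitor.read_state(): the state, without advancing time (a new reading comes with each control period).
- vision.grab_frame(name): name is "side" or "top" or "wrist"; returns (picture, depth): 480x640x3 uint8, red, green, blue; 480x640 float32, m along the optical axis (not along the pixel's ray), 0 where there is no reading.
- vision.camera_model(name): a dict with "intrinsics" (3x3 intrinsics, pixels), "camera_from_world" (4x4, takes a point from world to camera coordinates). Camera axes: x right, y up, looking along -z (the intrinsics and any distortion apply to the point x, -y, -z); pixel columns grow to the right and rows downward; lengths in m; the calibration is good to about 2 mm. A picture is of the moment at which its call begins: read the wrist's pose just before it. camera_model takes no time and is no camera call; for the wrist camera it gives the pose at the moment of the call.
- ctrl.job_done(): hands the job in; it is judged then, once.
Trained networks look in the newest picture that a camera, given by its name, has taken for a name from the list of things; names that differ only in an ending like _2 or _b are one class to them, and where a whole thing is asked for, a point or a joint stands for the part that bears it (a point fixed in the world has none). Each returns a list of dicts, best first, with "p" (0 to 1); they miss things now and then, are a little off and sometimes report something else, mostly with a low value. They report only what shows in the picture. A call takes as long as a camera call. They do not tell look-alikes from the thing itself.
- vision.masks_of(camera, thing): "region" (480x640 bool, what is visible of it) and "xy" ([column, row] in pixels, amid what is visible of it).
- vision.mark_of(camera, thing): "xy" ([column, row] in pixels: a listed point, or the origin of a listed thing).
The state is a dict: "t": time; "joints": joint angles; "joint_vel": joint speeds; "tau": joint torques, N m; "tcp_pos": TCP position; "orientation": TCP orientation; "contact_force": force on the tool from outside, world axes, zero at the start; "ft_torque": the same for the moment, N m; "grip_width": finger opening in m; "gripper_force": force on a finger pad.
Only numpy, scipy, OpenCV 4.12 (cv2) and the standard library are available. Lean on these libraries where they do the work, as an engineer would, in place of code of your own. Each camera call takes 0.05 s, during which the arm holds its last target. There are 200 camera calls.

## Task

Take the pin gauge from its stand and try it first in the nearer and then in the farther drilled block on the sloping rack, each time pushing the pin straight in along the bore until it stops. Put every block that lets the pin in up to the gauge's flange upright into the plain tray, and every block that stops the pin part way upright into the tray with the wire handles; stand the gauge back in its stand and leave the small clear vial beside the rack and the white and blue debug probe alone.

Things in the scene. Friction and masses are not known exactly. Their poses are not given: they have to be found in the camera images.
- gauge: pin gauge, 116 mm long, 0.18 kg: from the origin up its own z a steel pin, 20 mm in diameter, 40 mm long, with a 3 mm tapered nose; a flange 36 mm in diameter, z = 40 to 46 mm; a round black handle 26 mm in diameter, z = 46 to 116 mm. Origin: middle of the pin's nose. It starts upright in the stand with the flange on the stand's rim.
- gauge_tip (a point): the middle of the nose of the gauge's pin (the gauge's origin)
- gauge_stand: fixed upright aluminium tube on a round foot 68 mm across; tube 40 mm outside, 27 mm inside, open at the top, rim 50 mm above the bench. Origin: middle of its underside, z up. With the gauge home, the pin's nose is 10 mm above the bench.
- block_near: bright steel block drilled from the middle of its top face; 70 mm (own x) by 54 mm (own y), 52 mm high, 0.3 to 0.5 kg. Origin: centre of its underside; z: along the bore, out of its mouth. It starts loose in the near nest of the rack, tilted 26 degrees, its mouth leaning to the right. The two blocks look alike; each may be good or bad, unknown beforehand.
- block_far: bright steel block drilled from the middle of its top face; 70 mm (own x) by 54 mm (own y), 52 mm high, 0.3 to 0.5 kg. Origin: centre of its underside; z: along the bore, out of its mouth. It starts loose in the far nest of the rack, tilted 26 degrees, its mouth leaning to the right. The two blocks look alike; each may be good or bad, unknown beforehand.
- block_near_mouth (a point): centre of the bore's mouth, 52 mm along z from the near block's origin. Bore 24 mm with a 2 mm chamfer. Good bore: takes the pin's full 40 mm, until the flange meets the top face. Bad bore: about 14 mm down a step (step_near_c0 in the rules; own y under 14 mm) juts 10 mm in from one side; there the pin stops hard. A stop before 8 mm means that the pin stands on the rim beside the hole.
- block_far_mouth (a point): centre of the bore's mouth, 52 mm along z from the far block's origin. Bore 24 mm with a 2 mm chamfer. Good bore: takes the pin's full 40 mm, until the flange meets the top face. Bad bore: about 14 mm down a step (step_far_c0 in the rules; own y under 14 mm) juts 10 mm in from one side; there the pin stops hard. A stop before 8 mm means that the pin stands on the rim beside the hole.
- rack: fixed aluminium rack, 230 mm wide (own y), about 100 mm deep; its face slopes 26 degrees, rising along own x (to the left and a little away from the robot). Origin: middle of its underside. Nest centres are 50 mm above the bench at own y = +60 mm (near) and -60 mm (far); on the low side of each block a lip stands 10 mm off the face, beside it guides 6 mm off the face with 4 mm play. Blocks lift straight off the face.
- tray_pass: plain flat aluminium tray for good blocks, 110 mm (own x) by 170 mm (own y), rim 14 mm high, walls and floor 4 to 5 mm thick, fixed; no handles. Origin: middle of its underside. Both blocks fit side by side at own y = +39 and -39 mm, their 54 mm sides along own x. It may be the nearer or the farther one of the two trays.
- tray_reject: tray for bad blocks: as the plain tray, but with an upright wire handle, 47 mm high and 60 mm long, over each of its two short ends (own y = +83 and -83 mm). Fixed.
- vial_2: small upright clear vial with a blue screw cap, 25 mm in diameter and 56 mm high: a bystander. Origin: centre of its underside.
- debug_probe: flat white and blue electronic box, 42 x 88 x 15 mm, lying on the bench: a bystander. Origin: centre of its underside.
There are look-alikes about, which are no part of the job. Leave any pink look-alike of the block_near alone.

How it is judged:
On the way, in this order (a step that is already met when the one before it is completed fails the run):
1. the gauge has been pushed into the near block's bore until it stops (x of gauge_tip in the frame of block_near between -0.006 and 0.006 m and y of gauge_tip in the frame of block_near between -0.006 and 0.006 m and angle between the z axis of gauge and the z axis of block_near, either way round below 0.2 rad and ((y of step_near_c0 in the frame of block_near below 0.014 m and z of gauge_tip in the frame of block_near below 0.041 m) or z of gauge_tip in the frame of block_near below 0.016 m)), for 0.1 s.
2. the gauge has then been pushed into the far block's bore until it stops (x of gauge_tip in the frame of block_far between -0.006 and 0.006 m and y of gauge_tip in the frame of block_far between -0.006 and 0.006 m and angle between the z axis of gauge and the z axis of block_far, either way round below 0.2 rad and ((y of step_far_c0 in the frame of block_far below 0.014 m and z of gauge_tip in the frame of block_far below 0.041 m) or z of gauge_tip in the frame of block_far below 0.016 m)), for 0.1 s.
At the end, for the whole second after the job is handed in: Blocks that take the pin to the flange stand upright (0.1 rad) on the floor of the plain tray, blocks that stop it part way on that of the wire-handled tray (centres within 45 x 75 mm of its middle); the gauge stands in its stand, nose under 15 mm above the bench; all at rest (((y of step_near_c0 in the frame of block_near below 0.014 m and x of block_near in the frame of tray_reject between -0.045 and 0.045 m and y of block_near in the frame of tray_reject between -0.075 and 0.075 m and z of block_near in the frame of tray_reject below 0.01 m) or (not (y of step_near_c0 in the frame of block_near below 0.014 m) and x of block_near in the frame of tray_pass between -0.045 and 0.045 m and y of block_near in the frame of tray_pass between -0.075 and 0.075 m and z of block_near in the frame of tray_pass below 0.01 m)) and angle between each of block_near, block_far, gauge's own z axis and vertical below 0.1 rad and linear speed of each of block_near, block_far, gauge below 0.02 m/s and ((y of step_far_c0 in the frame of block_far below 0.014 m and x of block_far in the frame of tray_reject between -0.045 and 0.045 m and y of block_far in the frame of tray_reject between -0.075 and 0.075 m and z of block_far in the frame of tray_reject below 0.01 m) or (not (y of step_far_c0 in the frame of block_far below 0.014 m) and x of block_far in the frame of tray_pass between -0.045 and 0.045 m and y of block_far in the frame of tray_pass between -0.075 and 0.075 m and z of block_far in the frame of tray_pass below 0.01 m)) and x of gauge_tip in the frame of gauge_stand between -0.01 and 0.01 m and y of gauge_tip in the frame of gauge_stand between -0.01 and 0.01 m and z of gauge_tip in the frame of gauge_stand below 0.015 m); the robot touches nothing.
It fails at once if the vial is moved more than 30 mm or tipped (distance of vial_2 from where it was at the start of the episode above 0.03 m or angle between vial_2's own z axis and vertical above 0.5 rad).
It fails at once if the debug probe is moved more than 30 mm (distance of debug_probe from where it was at the start of the episode above 0.03 m).
It also fails if it takes over 72 s, if anything falls off the work surface, if the arm or the gripper's body presses on something with over 40 N, if the wrist force passes 120 N, or if a joint passes its speed limit or range.

## Working session

There is one attempt and no reset: what is moved stays moved. The work goes in short steps, Python scripts to look and compute and a tool call to move; the robot and the scene stay as the last step left them, time stands still between calls to the robot, and variables do not carry over. Pictures are saved under pics/ and viewed, at most 10 in all, crops included, and the job is handed in when it is done.

Besides the shell and the picture viewer there is one more tool, called after "Request:" by a JSON object that holds its "fn" and its "kwargs". play_rows: Moves the arm, as the interface text tells. Its arguments: {"type":"object","properties":{"commands":{"type":"array","items":{"type":"object","properties":{"fingers":{"type":"number"},"xyz":{"type":"array","items":{"type":"number"}},"twist":{"type":"array","items":{"type":"number"}}}}}},"required":["commands"]}

```bash
mkdir -p pics; ls
cat > h.py <<'E'
import numpy as np, cv2
from rig import monitor, vision, ctrl
from scipy.spatial.transform import Rotation as R
def cloud(name):
    im,d=vision.grab_frame(name); m=vision.camera_model(name)
    K=np.array(m["intrinsics"]);T=np.linalg.inv(np.array(m["camera_from_world"]))
    v,u=np.mgrid[0:480,0:640]
    P=np.stack([(u-K[0,2])/K[0,0]*d,-(v-K[1,2])/K[1,1]*d,-d],-1)
    W=P@T[:3,:3].T+T[:3,3]; W[d==0]=np.nan
    return im,d,W
def save(im,n): cv2.imwrite(f"pics/{n}.png",im[:,:,::-1])
E
python3 - <<'E'
from h import *
for c in ("top","side"):
    im,d,W=cloud(c); save(im,c+"0"); np.savez(c+"0.npz",im=im,d=d,W=W)
    m=vision.camera_model(c); print(c,np.linalg.inv(np.array(m["camera_from_world"])).round(3).tolist(), {k:0 for k in m})
    for t in ("gauge","gauge_stand","block_near","block_far","block_near_mouth","rack","tray_pass","tray_reject","vial_2","debug_probe"):
        for r in vision.masks_of(c,t)[:3]:
            p=W[r["region"]]; p=p[~np.isnan(p[:,0])]
            print(t,round(r["p"],2),np.round(r["xy"]),np.median(p,0).round(3) if len(p) else None, np.percentile(p,[2,98],axis=0).round(3).tolist() if len(p) else None)
print(monitor.read_state())
E
```

```text
pics
top [[0.008, 0.997, -0.082, 0.373], [-1.0, 0.007, -0.012, 0.214], [-0.011, 0.082, 0.997, 1.235], [0.0, 0.0, 0.0, 1.0]] {'intrinsics': 0, 'camera_from_world': 0}
gauge 0.71 [452. 226.] [ 0.511 -0.062  0.109] [[0.498, -0.079, 0.048], [0.525, -0.054, 0.127]]
gauge 0.25 [267. 218.] [0.528 0.376 0.054] [[0.421, 0.285, 0.001], [0.639, 0.457, 0.076]]
gauge_stand 0.77 [442. 230.] [ 0.505 -0.054  0.006] [[0.483, -0.094, 0.0], [0.544, -0.037, 0.049]]
block_near 0.92 [270. 301.] [0.331 0.364 0.05 ] [[0.3, 0.326, -0.002], [0.361, 0.398, 0.055]]
block_near 0.88 [261. 240.] [0.473 0.386 0.091] [[0.437, 0.348, 0.048], [0.507, 0.43, 0.111]]
block_far 0.85 [286. 195.] [0.574 0.328 0.091] [[0.54, 0.289, 0.048], [0.611, 0.371, 0.111]]
block_near_mouth 0.69 [260. 243.] [0.471 0.386 0.092] [[0.436, 0.348, 0.061], [0.505, 0.425, 0.111]]
block_near_mouth 0.66 [267. 302.] [0.331 0.364 0.05 ] [[0.3, 0.326, -0.001], [0.364, 0.4, 0.055]]
rack 0.66 [268. 216.] [0.529 0.376 0.054] [[0.422, 0.284, -0.0], [0.639, 0.458, 0.075]]
tray_pass 0.57 [387. 202.] [0.577 0.084 0.003] [[0.523, 0.004, -0.002], [0.63, 0.1
[... 1772 characters left out ...]
516, 0.57, 0.016]]
{'t': 1.1, 'joints': array([ 1.16396101e+00,  3.41985865e-01,  1.52409858e+00,  2.06714370e-05,
        1.27537597e+00, -1.45993960e-01]), 'joint_vel': array([ 0.00233332, -0.00028756,  0.00113357,  0.00020936,  0.00018516,
       -0.00114294]), 'tau': array([-5.98049992e-04, -4.31140780e+01, -2.44481295e+01,  7.19068944e-02,
        4.81193746e-02, -1.24988105e-06]), 'tcp_pos': array([0.13537433, 0.50727419, 0.23474835]), 'orientation': array([4.08575229e-01, 3.11489381e+00, 2.08304849e-04]), 'contact_force': array([ 0.41284833,  0.15629774, -0.40774597]), 'ft_torque': array([-0.01219363,  0.03018157, -0.02548467]), 'gripper_force': 0.0, 'grip_width': 0.09178274213209942}
```

Run:
```python
from h import *
a=np.load("top0.npz");im=a["im"];W=a["W"]
crop=cv2.resize(im[150:330,170:490],(800,450),interpolation=cv2.INTER_CUBIC);save(crop,"topcrop")
# top face plane fits
ax=np.array([.5,.866]);
for n,c in (("near",(0.471,0.386)),("far",(0.574,0.328))):
    q=W.reshape(-1,3); s=q[(np.hypot(q[:,0]-c[0],q[:,1]-c[1])<0.036)&(q[:,2]>.07)]
    for _ in range(4):
        A=np.c_[s[:,:2],np.ones(len(s))];k=np.linalg.lstsq(A,s[:,2],rcond=None)[0]
        r=abs(A@k-s[:,2]); s=s[r<max(.003,2*r.std())] if _<3 else s
    nrm=np.array([-k[0],-k[1],1]);nrm/=np.linalg.norm(nrm)
    # collect face pts with plane
    d=abs((q-[0,0,k[2]])@nrm); f=q[(d<.003)&(np.hypot(q[:,0]-c[0],q[:,1]-c[1])<.06)]
    az=np.arctan2(-nrm[1],-nrm[0]); 
    print(n,nrm.round(3),"tilt",np.degrees(np.arccos(nrm[2])).round(1),"az",np.degrees(az).round(1),len(f))
    y=np.cross(nrm,[0,0,1]);y/=np.linalg.norm(y);x=np.cross(y,nrm)
    r=cv2.minAreaRect(np.c_[f@x,f@y].astype(np.float32)); h=np.median(f@nrm)
    print(r[1],r[2],"centre",(x*r[0][0]+y*r[0][1]+nrm*h).round(4),"x",x.round(3),"y",y.round(3))
for c in ("top","side"):
  vision.grab_frame(c)
  for t in ("block_near_mouth","block_far_mouth"):
    print(c,t,[(round(r["p"],2),np.round(r["xy"],1)) for r in vision.mark_of(c,t)[:3]])
```

```text
near [-0.216 -0.371  0.903] tilt 25.4 az 59.7 532
(0.07125325500965118, 0.05369850620627403) 0.27560028433799744 centre [0.4674 0.3803 0.0954] x [0.455 0.78  0.429] y [-0.864  0.504  0.   ]
far [-0.222 -0.367  0.903] tilt 25.4 az 58.9 531
(0.07125157862901688, 0.05429711565375328) 1.294533133506775 centre [0.5715 0.3205 0.0954] x [0.467 0.773 0.429] y [-0.856  0.517  0.   ]
top block_near_mouth [(0.72, array([270.7, 298.8])), (0.7, array([260.1, 244.5]))]
top block_far_mouth [(0.8, array([288. , 195.9]))]
side block_near_mouth [(0.97, array([306.9, 278.3])), (0.8, array([388., 303.]))]
side block_far_mouth [(0.76, array([251. , 259.3])), (0.17, array([272.3, 388.1]))]
```

View pics/topcrop.png

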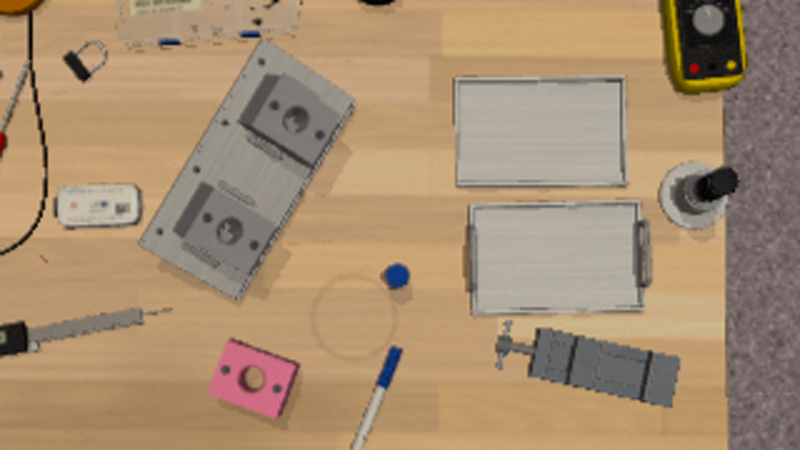

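View pics/side0.png

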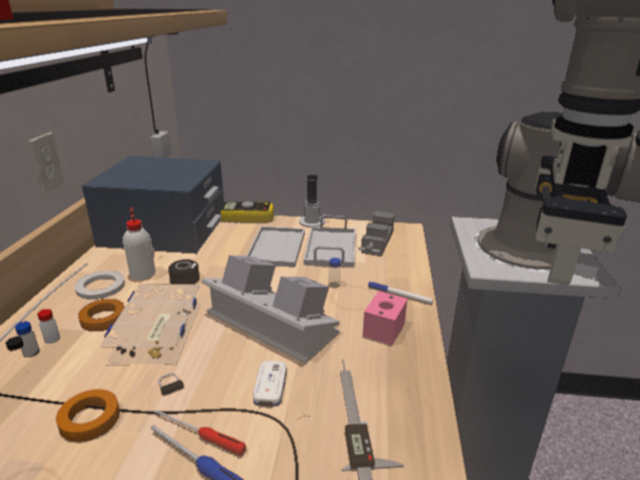

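```bash
cat >> h.py <<'E'
def tri(uvs):
    A=[]
    for c,(u,v) in uvs.items():
        m=vision.camera_model(c);K=np.array(m["intrinsics"]);T=np.array(m["camera_from_world"])
        P=K@np.diag([1,-1,-1])@T[:3]
        A+= [u*P[2]-P[0],v*P[2]-P[1]]
    x=np.linalg.svd(np.array(A))[2][-1];return x[:3]/x[3]
nT=np.radians(26)
def frame(z,y):
    z=np.array(z,float)/np.linalg.norm(z);y=np.array(y,float);y-=z*(y@z);y/=np.linalg.norm(y)
    return np.c_[np.cross(y,z),y,z]
def go(pos,Rt):
    s=monitor.read_state();R0=R.from_rotvec(s["orientation"]).as_matrix()
    d=R0.T@(np.array(pos)-s["tcp_pos"])*1000
    w=np.degrees(R.from_matrix(R0.T@Rt).as_rotvec())/6
    print("t",round(s["t"],2),"tcp",s["tcp_pos"].round(4),"xyz",d.round(1).tolist(),"twist",w.round(2).tolist(),"F",s["contact_force"].round(1),"w",round(s["grip_width"],4))
E
python3 - <<'E'
from h import *
from scipy.optimize import least_squares
print("near",tri({"top":(260.1,244.5),"side":(306.9,278.3)}),"far",tri({"top":(288,195.9),"side":(251,259.3)}))
for c in ("top","side"):
    W=np.load(c+"0.npz")["W"];q=W.reshape(-1,3);q=q[~np.isnan(q[:,0])]
    g=q[(np.hypot(q[:,0]-.511,q[:,1]+.06)<.03)]
    t=g[g[:,2]>.122]; print(c,"cap",len(t),t.mean(0).round(4),(t.max(0)+t.min(0))[:2]/2)
    h=g[(g[:,2]>.06)&(g[:,2]<.118)&(np.hypot(g[:,0]-.511,g[:,1]+.06)<.022)]
    r=least_squares(lambda p:np.hypot(h[:,0]-p[0],h[:,1]-p[1])-.013,(.511,-.065),loss="soft_l1",f_scale=.002);print(" circ",r.x.round(4),len(h))
    f=q[(np.hypot(q[:,0]-.51,q[:,1]+.06)<.05)&(q[:,2]>.0025)&(q[:,2]<.012)];print(" foot",len(f),((f.max(0)+f.min(0))/2)[:2].round(4),np.ptp(f,0).round(3))
    v=q[(np.hypot(q[:,0]-.43,q[:,1]-.232)<.03)&(q[:,2]>.045)];print(" vial",v.mean(0).round(3))
    for n,b in (("pass",(.577,.084)),("rej",(.451,.067))):
        f=q[(abs(q[:,0]-b[0])<.07)&(abs(q[:,1]-b[1])<.1)&(q[:,2]>.008)&(q[:,2]<.02)]
        # keep this tray only
        f=f[(f[:,0]>.513) if n=="pass" else (f[:,0]<.513)]
        r=cv2.minAreaRect(f[:,:2].astype(np.float32));print(" ",n,np.round(r[0],4),np.round(r[1],3),round(r[2],1))
# side cam face fit
W=np.load("side0.npz")["W"];q=W.reshape(-1,3);q=q[~np.isnan(q[:,0])]
n=np.array([-np.sin(nT)*.507,-np.sin(nT)*.862,np.cos(nT)])
for b in ((.4674,.3803,.0954),(.5715,.3205,.0954)):
    e=(q-b); f=q[(abs(e@n)<.006)&(np.linalg.norm(e,axis=1)<.05)];print("side face",len(f),np.median((f-b)@n).round(4))
    if len(f): print(((f.max(0)+f.min(0))/2).round(4))
# stand inner hints: seam of state
go((.511,-.062,.25),frame((0,0,-1),(.866,-.5,0)))
E
```

```text
near [0.46131734 0.38241015 0.10463136] far [0.5732675  0.32055442 0.0984733 ]
top cap 95 [ 0.5133 -0.0669  0.1247] [ 0.51325746 -0.06757505]
 circ [ 0.5145 -0.0679] 73
 foot 292 [ 0.5094 -0.0554] [0.097 0.088 0.009]
 vial [0.43  0.227 0.054]
  pass [0.5767 0.085 ] [0.111 0.17 ] 0.7
  rej [0.4515 0.07  ] [0.11  0.171] 1.8
side cap 41 [ 0.5118 -0.0617  0.1257] [ 0.51170829 -0.06523642]
 circ [ 0.5127 -0.0672] 219
 foot 150 [ 0.5128 -0.0507] [0.068 0.08  0.009]
 vial [0.428 0.232 0.053]
  pass [0.5748 0.0859] [0.11  0.178] 0.9
  rej [0.4495 0.0718] [0.11  0.177] 2.0
side face 480 0.0011
[0.4661 0.3839 0.095 ]
side face 408 0.001
[0.5699 0.3236 0.0941]
t 1.4 tcp [0.1354 0.5073 0.2348] xyz [-509.7, -453.2, -15.3] twist [0.0, -0.0, 17.51] F [ 1.   0.2 -0.2] w 0.0915
```

Request:
{"fn": "play_rows", "kwargs": {"commands": [{"fingers": 1, "xyz": [-513, -458, -15], "twist": [0, 0, 17.5]}, {"fingers": 1, "xyz": [-513, -458, -15], "twist": [0, 0, 17.5]}, {"fingers": 1, "xyz": [-513, -458, -15], "twist": [0, 0, 17.5]}, {"fingers": 1, "xyz": [-513, -458, -15], "twist": [0, 0, 17.5]}, {"fingers": 1, "xyz": [-513, -458, -15], "twist": [0, 0, 17.5]}, {"fingers": 1, "xyz": [-513, -458, -15], "twist": [0, 0, 17.5]}, {"fingers": 1, "xyz": [-513, -458, -15], "twist": [0, 0, 17.5]}, {"fingers": 1, "xyz": [-513, -458, -15], "twist": [0, 0, 17.5]}]}}

```text
t: 2.2
tcp_pos: [0.3557, 0.1712, 0.2439]
orientation: [2.103, 2.333, 0.002]
contact_force: [0.3, 0.4, -0.1]
grip_width: 0.092
gripper_force: 0.0
```

```bash
python3 -c "
from h import *
go((.513,-.0675,.23),frame((0,0,-1),(.866,-.5,0)));print(monitor.read_state()['joints'].round(3))"
```

```text
t 2.2 tcp [0.3557 0.1712 0.2439] xyz [-253.8, 131.7, 13.9] twist [0.01, -0.01, 5.99] F [ 0.3  0.4 -0.1] w 0.092
[0.254 0.091 1.828 0.    1.222 0.15 ]
```

Request:
{"fn": "play_rows", "kwargs": {"commands": [{"fingers": 1, "xyz": [-254, 132, 14], "twist": [0, 0, 6]}, {"fingers": 1, "xyz": [-254, 132, 14], "twist": [0, 0, 6]}, {"fingers": 1, "xyz": [-254, 132, 14], "twist": [0, 0, 6]}, {"fingers": 1, "xyz": [-254, 132, 14], "twist": [0, 0, 6]}, {"fingers": 1, "xyz": [-254, 132, 14], "twist": [0, 0, 6]}, {"fingers": 1, "xyz": [-254, 132, 14], "twist": [0, 0, 6]}, {"fingers": 1, "xyz": [-254, 132, 14], "twist": [0, 0, 6]}, {"fingers": 1, "xyz": [-254, 132, 14], "twist": [0, 0, 6]}]}}

```text
t: 3.0
tcp_pos: [0.5137, -0.0653, 0.2289]
orientation: [-2.717, -1.575, 0.001]
contact_force: [-0.4, 0.7, -0.2]
grip_width: 0.0919
gripper_force: 0.0
```

Run:
```python
from h import *
from scipy.optimize import least_squares
go((.513,-.0675,.114),frame((0,0,-1),(.866,-.5,0)))
im,d,W=cloud("wrist");save(im,"w1")
m=vision.camera_model("wrist");print(np.linalg.inv(np.array(m["camera_from_world"])).round(3).tolist())
q=W.reshape(-1,3);q=q[~np.isnan(q[:,0])]
g=q[(np.hypot(q[:,0]-.513,q[:,1]+.067)<.04)]
t=g[(g[:,2]>.12)&(g[:,2]<.135)];print(len(t), t.mean(0).round(4) if len(t) else 0)
if len(t): print(cv2.minEnclosingCircle(t[:,:2].astype(np.float32)))
f=q[(np.hypot(q[:,0]-.513,q[:,1]+.067)<.045)&(q[:,2]>.003)&(q[:,2]<.02)];print(len(f), cv2.minEnclosingCircle(f[:,:2].astype(np.float32)) if len(f) else 0)
for t in("gauge","gauge_stand","gauge_tip"):print(t,[(r["p"],r["xy"]) for r in vision.mark_of("wrist",t)[:2]])
```

```text
t 3.0 tcp [ 0.5137 -0.0653  0.2289] xyz [-2.3, 0.6, 114.9] twist [-0.01, -0.0, 0.04] F [-0.4  0.7 -0.2] w 0.0919
[[0.869, 0.478, 0.128, 0.548], [-0.495, 0.84, 0.223, -0.006], [-0.001, -0.257, 0.966, 0.38], [0.0, 0.0, 0.0, 1.0]]
847 [ 0.5154 -0.0665  0.1264]
((0.5150978565216064, -0.06726918369531631), 0.013263070955872536)
1338 ((0.5133985280990601, -0.06411731988191605), 0.040958110243082047)
gauge [(0.94, [316.3, 217.3])]
gauge_stand [(0.76, [316.9, 216.4])]
gauge_tip []
```

View pics/w1.png

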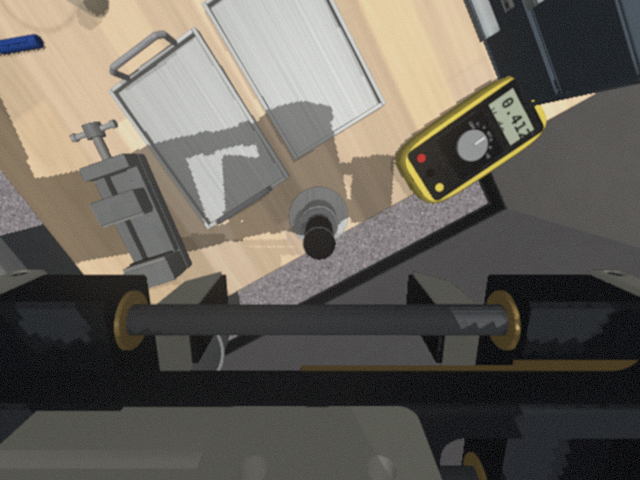

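Request:
{"fn": "play_rows", "kwargs": {"commands": [{"fingers": 1, "xyz": [-1, 1.5, 50], "twist": [0, 0, 0]}, {"fingers": 1, "xyz": [-1, 1.5, 95], "twist": [0, 0, 0]}, {"fingers": 1, "xyz": [-1, 1.5, 130], "twist": [0, 0, 0]}, {"fingers": 1, "xyz": [-1, 1.5, 142], "twist": [0, 0, 0]}, {"fingers": 1, "xyz": [-1, 1.5, 142], "twist": [0, 0, 0]}, {"fingers": 0.4, "xyz": [-1, 1.5, 142], "twist": [0, 0, 0]}, {"fingers": 0.2, "xyz": [-1, 1.5, 142], "twist": [0, 0, 0]}, {"fingers": 0.1, "xyz": [-1, 1.5, 142], "twist": [0, 0, 0]}]}}

```text
t: 4.0
tcp_pos: [0.5157, -0.0667, 0.089]
orientation: [2.715, 1.577, 0.003]
contact_force: [0.8, -0.3, -1.0]
grip_width: 0.0725
gripper_force: 0.0
```

Request:
{"fn": "play_rows", "kwargs": {"commands": [{"fingers": 0.0, "xyz": [0, 0, 0], "twist": [0, 0, 0]}, {"fingers": 0, "xyz": [0, 0, 0], "twist": [0, 0, 0]}, {"fingers": 0, "xyz": [0, 0, 0], "twist": [0, 0, 0]}, {"fingers": 0, "xyz": [0, 0, 0], "twist": [0, 0, 0]}, {"fingers": 0, "xyz": [0, 0, 0], "twist": [0, 0, 0]}]}}

```text
t: 4.5
tcp_pos: [0.5148, -0.0666, 0.0874]
orientation: [-2.716, -1.578, 0.0]
contact_force: [-0.4, 0.0, 0.4]
grip_width: 0.0325
gripper_force: 0.0
```

Request:
{"fn": "play_rows", "kwargs": {"commands": [{"fingers": 0.0, "xyz": [0, 0, 0], "twist": [0, 0, 0]}, {"fingers": 0, "xyz": [0, 0, 0], "twist": [0, 0, 0]}, {"fingers": 0, "xyz": [0, 0, 0], "twist": [0, 0, 0]}, {"fingers": 0, "xyz": [0, 0, 0], "twist": [0, 0, 0]}]}}

```text
t: 4.9
tcp_pos: [0.5148, -0.0666, 0.0874]
orientation: [-2.717, -1.578, -0.0]
contact_force: [0.5, 0.3, -1.6]
grip_width: 0.0257
gripper_force: 30.0
```

```bash
cat >> h.py <<'E'
RX=np.array([.507,.862,0]);RY=np.array([-.862,.507,0])
N=-np.sin(nT)*RX+np.cos(nT)*np.array([0,0,1])
TIL=frame(-N,-RY)
near=np.array([.467,.382,.0960]);far=np.array([.571,.322,.0960])
L=.0774
E
python3 -c "
from h import *
s=monitor.read_state();print(s['grip_width'],s['gripper_force'],s['tcp_pos'],s['orientation'])
go((.5148,-.0666,.18),frame((0,0,-1),(.866,-.5,0)))
go(near+N*(L+.045),TIL)
"
```

```text
0.025663396916292085 29.99995708465576 [ 0.51483619 -0.06657385  0.08738059] [-2.71651016e+00 -1.57793163e+00 -1.00944146e-04]
t 4.9 tcp [ 0.5148 -0.0666  0.0874] xyz [-0.0, -0.0, -92.6] twist [-0.0, -0.0, 0.05] F [ 0.5  0.3 -1.6] w 0.0257
t 4.9 tcp [ 0.5148 -0.0666  0.0874] xyz [312.3, -264.5, -118.6] twist [-0.03, 4.33, 0.13] F [ 0.5  0.3 -1.6] w 0.0257
```

Request:
{"fn": "play_rows", "kwargs": {"commands": [{"fingers": 0.0, "xyz": [0, 0, -40], "twist": [0, 0, 0]}, {"fingers": 0, "xyz": [0, 0, -85], "twist": [0, 0, 0]}, {"fingers": 0, "xyz": [0, 0, -130], "twist": [0, 0, 0]}, {"fingers": 0, "xyz": [312, -264, -150], "twist": [0, 4.3, 0]}, {"fingers": 0, "xyz": [312, -264, -150], "twist": [0, 4.3, 0]}, {"fingers": 0, "xyz": [312, -264, -150], "twist": [0, 4.3, 0]}, {"fingers": 0, "xyz": [312, -264, -150], "twist": [0, 4.3, 0]}, {"fingers": 0, "xyz": [312, -264, -150], "twist": [0, 4.3, 0]}]}}

```text
t: 5.7
tcp_pos: [0.4682, 0.1792, 0.2293]
orientation: [-2.477, -1.432, -0.566]
contact_force: [0.8, -0.1, -2.1]
grip_width: 0.0255
gripper_force: 30.0
```

```bash
python3 -c "
from h import *
s=monitor.read_state();print(s['grip_width'],s['gripper_force'],s['joints'].round(2))
go(near+N*(L+.04),TIL)
"
```

```text
0.0255076793777931 29.99824047088623 [-0.04  0.16  1.88  0.5   0.94  0.22]
t 5.7 tcp [0.4682 0.1792 0.2293] xyz [99.3, -102.6, 79.0] twist [-0.05, 0.04, 0.08] F [ 0.8 -0.1 -2.1] w 0.0255
```

Request:
{"fn": "play_rows", "kwargs": {"commands": [{"fingers": 0.0, "xyz": [99, -102.5, 50], "twist": [0, 0, 0]}, {"fingers": 0, "xyz": [99, -102.5, 60], "twist": [0, 0, 0]}, {"fingers": 0, "xyz": [99, -102.5, 70], "twist": [0, 0, 0]}, {"fingers": 0, "xyz": [99, -102.5, 79], "twist": [0, 0, 0.05]}, {"fingers": 0, "xyz": [99, -102.5, 79], "twist": [0, 0, 0.05]}, {"fingers": 0, "xyz": [99, -102.5, 79], "twist": [0, 0, 0.05]}]}}

```text
t: 6.3
tcp_pos: [0.4409, 0.3368, 0.2013]
orientation: [-2.477, -1.432, -0.564]
contact_force: [0.1, -0.4, -2.1]
grip_width: 0.0256
gripper_force: 30.0
```

Run:
```python
from h import *
go(near+N*(L+.04),TIL)
s=monitor.read_state();R0=R.from_rotvec(s["orientation"]).as_matrix();p=s["tcp_pos"]
im,d,W=cloud("wrist");save(im,"w2")
q=W.reshape(-1,3);q=q[~np.isnan(q[:,0])];l=(q-p)@R0*1000  # tool frame mm
f=l[(l[:,2]>108)&(l[:,2]<127)&(abs(l[:,0])<60)&(abs(l[:,1])<50)]
zz=np.median(f[:,2]);f=f[abs(f[:,2]-zz)<4];print(len(f),"face depth",zz)
if len(f): r=cv2.minAreaRect(f[:,:2].astype(np.float32));print(r)
h=l[(l[:,2]>0)&(l[:,2]<80)&(np.hypot(l[:,0],l[:,1])<22)];print("gauge pts",len(h),np.median(h,0) if len(h) else 0)
# side view too
im,d,W=cloud("side");save(im[210:370,200:400].repeat(3,0).repeat(3,1),"s2")
q=W.reshape(-1,3);q=q[~np.isnan(q[:,0])];l=(q-p)@R0*1000
for a,b,rr in ((38,70,10),(-20,5,13)):
    g=l[(l[:,2]>a)&(l[:,2]<b)&(np.hypot(l[:,0],l[:,1])<20)];print("side gauge",a,len(g))
    if len(g)>20:
        from scipy.optimize import least_squares
        print(least_squares(lambda c:np.hypot(g[:,0]-c[0],g[:,1]-c[1])-rr,(0,0),loss="soft_l1",f_scale=2).x)
f=l[(l[:,2]>108)&(l[:,2]<127)&(abs(l[:,0])<60)&(abs(l[:,1])<50)]
if len(f):
  zz=np.median(f[:,2]);f=f[abs(f[:,2]-zz)<4];print(len(f),zz,cv2.minAreaRect(f[:,:2].astype(np.float32)))
for t in("block_near_mouth","gauge_tip"):print(t,[(r["p"],r["xy"]) for r in vision.mark_of("wrist",t)[:2]])
```

```text
t 6.3 tcp [0.4409 0.3368 0.2013] xyz [0.8, -0.4, 0.1] twist [-0.06, 0.04, 0.07] F [ 0.1 -0.4 -2.1] w 0.0256
3255 face depth 114.3572064877448
((3.338724136352539, 2.8854026794433594), (54.07649230957031, 63.695404052734375), 89.91769409179688)
gauge pts 1822 [ 9.96790875  1.5806614  27.11220398]
side gauge 38 229
[-1.24121955 -0.64953255]
side gauge -20 265
[-0.07817758  0.91553355]
428 117.69005435255646 ((0.8326644897460938, -2.183055877685547), (72.90621185302734, 54.963539123535156), 1.0098079442977905)
block_near_mouth [(0.86, [316.3, 240.0]), (0.6, [315.1, 221.9])]
gauge_tip [(0.85, [320.0, 256.5])]
```

View pics/w2.png

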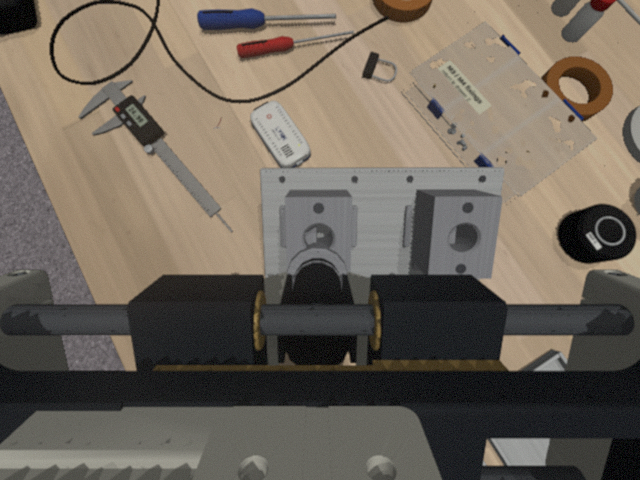

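View pics/s2.png

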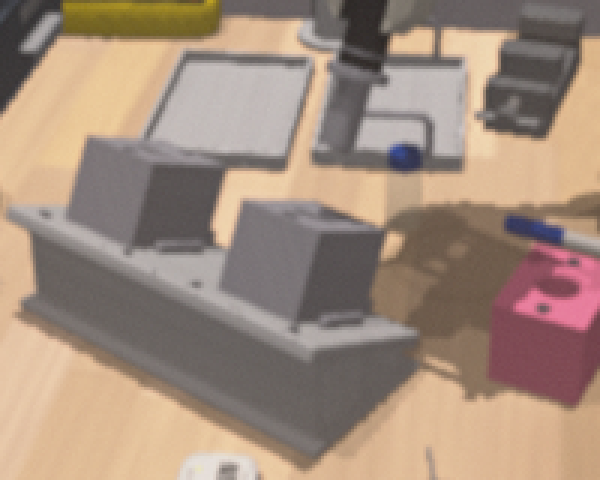

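Run:
```python
from h import *
s=monitor.read_state();R0=R.from_rotvec(s["orientation"]).as_matrix();p=s["tcp_pos"]
m=vision.camera_model("wrist");K=np.array(m["intrinsics"]);T=np.linalg.inv(np.array(m["camera_from_world"]))
c=(T[:3,3]-p)@R0*1000;print("cam in tool",c.round(1),K[0],K[1])
def pt(u,v,z):
    d=R0.T@T[:3,:3]@np.array([(u-K[0,2])/K[0,0],-(v-K[1,2])/K[1,1],-1]);return (c+d*(z-c[2])/d[2]).round(1)
im=cv2.imread("pics/w2.png");g=cv2.cvtColor(im,cv2.COLOR_BGR2GRAY)
print("hole",pt(318,237,117.4),"face edges",pt(284,215,117.4),pt(352,215,117.4),"screw hole",pt(319,208,117.4))
print("flange",pt(286,275,34),pt(349,275,34),pt(318,247,34))
big=cv2.resize(im[180:300,260:380],(720,720),interpolation=cv2.INTER_CUBIC)[:600];cv2.imwrite("pics/w2c.png",big)
print(g[215,275:362].tolist());print(g[270,275:362].tolist())
```

```text
cam in tool [  68.7    1.1 -151.1] [332.78795635   0.         316.73584809] [  0.         332.78795635 240.84677043]
hole [  0.5   2.3 117.4] face edges [ 19.  -25.6 117.4] [ 19.1  30.  117.4] screw hole [ 24.8   3.  117.4]
flange [ -1.5 -17.   34. ] [-1.5 20.3 34. ] [15.7  1.9 34. ]
[146, 148, 149, 150, 124, 109, 113, 109, 112, 109, 119, 125, 120, 126, 118, 116, 121, 124, 120, 123, 121, 124, 124, 119, 123, 119, 119, 118, 120, 126, 118, 121, 117, 115, 116, 122, 124, 124, 126, 123, 127, 120, 123, 123, 122, 122, 120, 122, 120, 125, 122, 126, 123, 122, 120, 122, 118, 126, 128, 119, 122, 121, 120, 123, 120, 126, 118, 117, 123, 125, 125, 123, 122, 122, 124, 120, 121, 121, 119, 124, 124, 123, 134, 142, 150, 146, 143]
[140, 141, 139, 135, 126, 125, 127, 122, 123, 125, 122, 112, 103, 115, 122, 127, 123, 128, 130, 126, 121, 91, 84, 80, 66, 35, 29, 29, 27, 31, 23, 23, 38, 28, 32, 26, 26, 32, 30, 30, 31, 29, 23, 34, 33, 35, 28, 30, 33, 24, 31, 26, 30, 36, 32, 29, 18, 24, 35, 59, 89, 91, 95, 116, 124, 121, 123, 119, 121, 122, 121, 110, 110, 121, 123, 131, 138, 140, 143, 144, 139, 143, 144, 143, 140, 140, 140]
```

View pics/w2c.png

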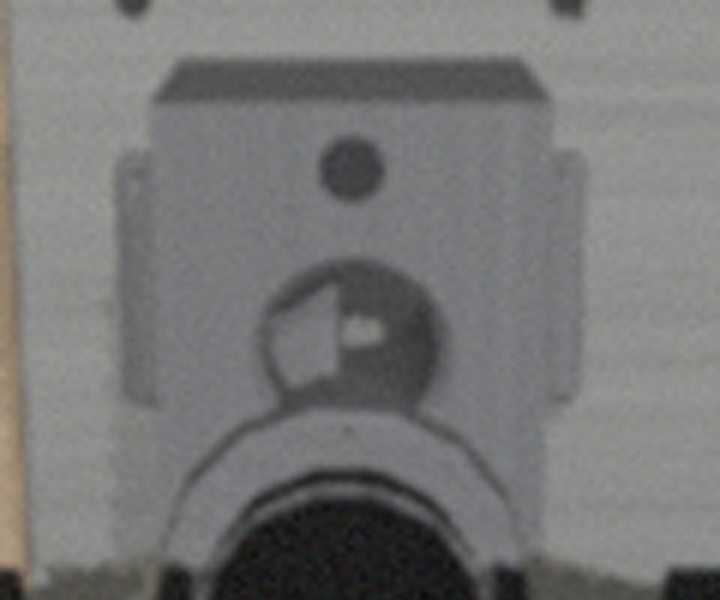

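Request:
{"fn": "play_rows", "kwargs": {"commands": [{"fingers": 0.0, "xyz": [1.7, 1.2, 10], "twist": [0, 0, 0]}, {"fingers": 0, "xyz": [1.7, 1.2, 25], "twist": [0, 0, 0]}, {"fingers": 0, "xyz": [1.7, 1.2, 33], "twist": [0, 0, 0]}, {"fingers": 0, "xyz": [1.7, 1.2, 36], "twist": [0, 0, 0]}, {"fingers": 0, "xyz": [1.7, 1.2, 39], "twist": [0, 0, 0]}, {"fingers": 0, "xyz": [1.7, 1.2, 42], "twist": [0, 0, 0]}, {"fingers": 0, "xyz": [1.7, 1.2, 45], "twist": [0, 0, 0]}, {"fingers": 0, "xyz": [1.7, 1.2, 46], "twist": [0, 0, 0]}]}}

```text
t: 7.3
tcp_pos: [0.453, 0.3552, 0.1609]
orientation: [-2.477, -1.43, -0.566]
contact_force: [0.2, 0.3, -1.7]
grip_width: 0.0256
gripper_force: 30.0
```

```bash
cat > st.py <<'E'
from h import *
import sys
s=monitor.read_state();R0=R.from_rotvec(s["orientation"]).as_matrix()
m=near if sys.argv[1]=="n" else far
n=s["tcp_pos"]+R0[:,2]*L-m
print("t",round(s["t"],2),"nose in rack axes mm: x,y,z",(np.array([np.cross(RY,N)@n,RY@n,N@n])*1000).round(1),"F tool",(R0.T@s["contact_force"]).round(1),"w",s["grip_width"].round(4))
E
python3 st.py n
```

```text
Traceback (most recent call last):
  File "st.py", line 6, in <module>
    print("t",round(s["t"],2),"nose in rack axes mm: x,y,z",(np.array([np.cross(RY,N)@n,RY@n,N@n])*1000).round(1),"F tool",(R0.T@s["contact_force"]).round(1),"w",s["grip_width"].round(4))
                                                                                                                                                                  ^^^^^^^^^^^^^^^^^^^^^
AttributeError: 'float' object has no attribute 'round'
```

No contact at ~6 mm in: the pin is in the hole. Go on gently.

Request:
{"fn": "play_rows", "kwargs": {"commands": [{"fingers": 0.0, "xyz": [0, 0, 2], "twist": [0, 0, 0]}, {"fingers": 0, "xyz": [0, 0, 4], "twist": [0, 0, 0]}, {"fingers": 0, "xyz": [0, 0, 6], "twist": [0, 0, 0]}, {"fingers": 0, "xyz": [0, 0, 8], "twist": [0, 0, 0]}, {"fingers": 0, "xyz": [0, 0, 9], "twist": [0, 0, 0]}, {"fingers": 0, "xyz": [0, 0, 10], "twist": [0, 0, 0]}]}}

```text
t: 7.9
tcp_pos: [0.4558, 0.359, 0.1553]
orientation: [-2.475, -1.431, -0.572]
contact_force: [-13.2, -15.6, 31.6]
grip_width: 0.0252
gripper_force: 30.0
```

```bash
sed -i 's/s\["grip_width"\].round(4)/round(s["grip_width"],4)/' st.py; python3 st.py n
```

```text
t 7.9 nose in rack axes mm: x,y,z [  3.1  -1.7 -12.9] F tool [ -4.2  -3.7 -37.2] w 0.0252
```

Run:
```python
from h import *
s=monitor.read_state();R0=R.from_rotvec(s["orientation"]).as_matrix()
go(np.array([.4409,.3368,.2013])+TIL@[.001,.0007,-.01],TIL)
go(np.array([.4409,.3368,.2013])+TIL@[.001,.1207,0],TIL)
```

```text
t 7.9 tcp [0.4558 0.359  0.1553] xyz [-2.8, -1.2, -63.1] twist [-0.04, -0.0, 0.08] F [-13.2 -15.6  31.6] w 0.0252
t 7.9 tcp [0.4558 0.359  0.1553] xyz [-3.8, 118.9, -53.5] twist [-0.04, -0.0, 0.08] F [-13.2 -15.6  31.6] w 0.0252
```

Request:
{"fn": "play_rows", "kwargs": {"commands": [{"fingers": 0.0, "xyz": [-0.7, -0.5, -20], "twist": [0, 0, 0]}, {"fingers": 0, "xyz": [-0.7, -0.5, -45], "twist": [0, 0, 0]}, {"fingers": 0, "xyz": [-0.7, -0.5, -62], "twist": [0, 0, 0]}, {"fingers": 0, "xyz": [-0.7, 119.5, -56], "twist": [0, 0, 0]}, {"fingers": 0, "xyz": [-0.7, 119.5, -56], "twist": [0, 0, 0]}, {"fingers": 0, "xyz": [-0.7, 119.5, -56], "twist": [0, 0, 0]}, {"fingers": 0, "xyz": [-0.7, 119.5, -56], "twist": [0, 0, 0]}, {"fingers": 0, "xyz": [-0.7, 119.5, -56], "twist": [0, 0, 0]}]}}

```text
t: 8.7
tcp_pos: [0.546, 0.2773, 0.2012]
orientation: [-2.478, -1.429, -0.564]
contact_force: [-0.2, 0.1, -0.9]
grip_width: 0.0255
gripper_force: 30.0
```

```bash
python3 - <<'E'
from h import *
go(np.array([.4409,.3368,.2013])+TIL@[.001,.1207,0],TIL)
im,d,W=cloud("wrist");save(im,"w3")
cv2.imwrite("pics/w3c.png",cv2.resize(im[180:300,260:380,::-1],(720,720),interpolation=cv2.INTER_CUBIC)[:600])
E
python3 st.py f
```

```text
t 8.7 tcp [0.546  0.2773 0.2012] xyz [-0.7, -0.0, -1.0] twist [-0.06, 0.04, 0.05] F [-0.2  0.1 -0.9] w 0.0255
t 8.75 nose in rack axes mm: x,y,z [-0.1  0.2 39.7] F tool [-1.6 -0.9  2.9] w 0.0254
```

View pics/w3c.png

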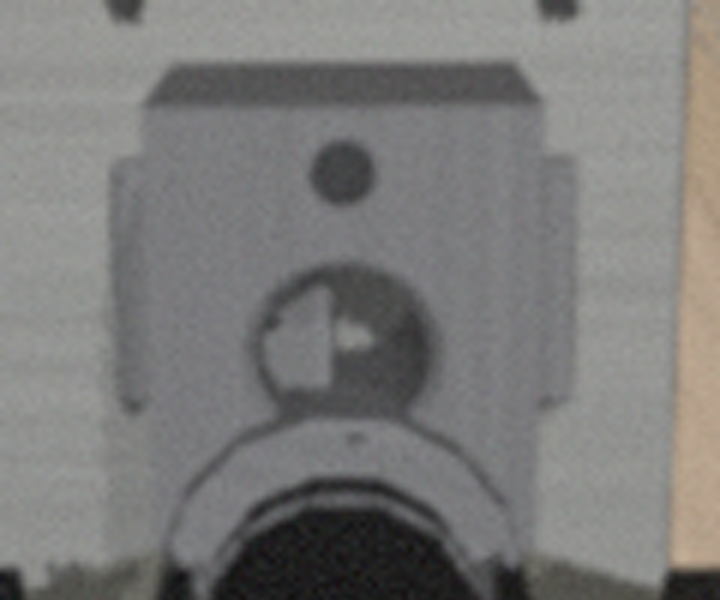

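Request:
{"fn": "play_rows", "kwargs": {"commands": [{"fingers": 0.0, "xyz": [1, -0.2, 10], "twist": [0, 0, 0]}, {"fingers": 0, "xyz": [1, -0.2, 25], "twist": [0, 0, 0]}, {"fingers": 0, "xyz": [1, -0.2, 33], "twist": [0, 0, 0]}, {"fingers": 0, "xyz": [1, -0.2, 36], "twist": [0, 0, 0]}, {"fingers": 0, "xyz": [1, -0.2, 39], "twist": [0, 0, 0]}, {"fingers": 0, "xyz": [1, -0.2, 42], "twist": [0, 0, 0]}, {"fingers": 0, "xyz": [1, -0.2, 45], "twist": [0, 0, 0]}, {"fingers": 0, "xyz": [1, -0.2, 46], "twist": [0, 0, 0]}]}}

```text
t: 9.55
tcp_pos: [0.5565, 0.2958, 0.1607]
orientation: [-2.477, -1.43, -0.566]
contact_force: [0.4, -0.9, -2.2]
grip_width: 0.0257
gripper_force: 30.0
```

Request:
{"fn": "play_rows", "kwargs": {"commands": [{"fingers": 0.0, "xyz": [0, 0, 2], "twist": [0, 0, 0]}, {"fingers": 0, "xyz": [0, 0, 4], "twist": [0, 0, 0]}, {"fingers": 0, "xyz": [0, 0, 6], "twist": [0, 0, 0]}, {"fingers": 0, "xyz": [0, 0, 8], "twist": [0, 0, 0]}, {"fingers": 0, "xyz": [0, 0, 9], "twist": [0, 0, 0]}, {"fingers": 0, "xyz": [0, 0, 10], "twist": [0, 0, 0]}]}}

```text
t: 10.15
tcp_pos: [0.559, 0.2992, 0.1549]
orientation: [-2.476, -1.432, -0.57]
contact_force: [-11.9, -12.5, 26.1]
grip_width: 0.0255
gripper_force: 30.0
```

```bash
python3 st.py f
```

```text
t 10.15 nose in rack axes mm: x,y,z [  2.6  -0.9 -13.1] F tool [ -3.7  -4.1 -30.8] w 0.0255
```

Request:
{"fn": "play_rows", "kwargs": {"commands": [{"fingers": 0.0, "xyz": [0, 0, 10], "twist": [0, 0, 0]}, {"fingers": 0, "xyz": [0, 0, -15], "twist": [0, 0, 0]}, {"fingers": 0, "xyz": [0, 0, -45], "twist": [0, 0, 0]}, {"fingers": 0, "xyz": [0, 0, -70], "twist": [0, 0, 0]}, {"fingers": 0, "xyz": [0, 0, -70], "twist": [0, 0, 0]}]}}

```text
t: 10.65
tcp_pos: [0.5449, 0.2727, 0.2185]
orientation: [-2.478, -1.431, -0.575]
contact_force: [0.6, 0.5, -1.9]
grip_width: 0.0256
gripper_force: 29.9
```

Run:
```python
from h import *
go((.5148,-.0666,.165),R.from_rotvec([-2.7165,-1.5779,0]).as_matrix())
```

```text
t 10.65 tcp [0.5449 0.2727 0.2185] xyz [-301.1, 143.5, -87.2] twist [0.04, -4.34, -0.05] F [ 0.6  0.5 -1.9] w 0.0256
```

Request:
{"fn": "play_rows", "kwargs": {"commands": [{"fingers": 0.0, "xyz": [-301, 143.5, -87], "twist": [0, -4.34, 0]}, {"fingers": 0, "xyz": [-301, 143.5, -87], "twist": [0, -4.34, 0]}, {"fingers": 0, "xyz": [-301, 143.5, -87], "twist": [0, -4.34, 0]}, {"fingers": 0, "xyz": [-301, 143.5, -87], "twist": [0, -4.34, 0]}, {"fingers": 0, "xyz": [-301, 143.5, -87], "twist": [0, -4.34, 0]}, {"fingers": 0, "xyz": [-301, 143.5, -87], "twist": [0, -4.34, 0]}, {"fingers": 0, "xyz": [-301, 143.5, -87], "twist": [0, -4.34, 0]}, {"fingers": 0, "xyz": [-301, 143.5, -87], "twist": [0, -4.34, 0]}]}}

```text
t: 11.45
tcp_pos: [0.5127, -0.0704, 0.1597]
orientation: [-2.723, -1.564, 0.011]
contact_force: [0.4, 0.7, -2.0]
grip_width: 0.0256
gripper_force: 29.9
```

Request:
{"fn": "play_rows", "kwargs": {"commands": [{"fingers": 0.0, "xyz": [0, 0, 0], "twist": [0, 0, 0]}, {"fingers": 0.0, "xyz": [0, 0, 0], "twist": [0, 0, 0]}]}}

```text
t: 11.65
tcp_pos: [0.5136, -0.065, 0.1613]
orientation: [-2.719, -1.572, 0.007]
contact_force: [0.2, 0.3, -1.6]
grip_width: 0.0254
gripper_force: 29.9
```

Run:
```python
from h import *
from scipy.optimize import least_squares
go((.5148,-.0666,.0874),R.from_rotvec([-2.7165,-1.5779,0]).as_matrix())
s=monitor.read_state();p=s["tcp_pos"]
for c in ("side","top"):
    im,d,W=cloud(c);q=W.reshape(-1,3);q=q[~np.isnan(q[:,0])];l=q-p
    n=np.hypot(l[:,0],l[:,1])
    for a,b,r in ((-.07,-.042,.01),(-.037,-.032,.018)):
        g=l[(n<.024)&(l[:,2]>a)&(l[:,2]<b)];print(c,a,len(g))
        if len(g)>10: print(least_squares(lambda k:np.hypot(g[:,0]-k[0],g[:,1]-k[1])-r,(0,0),loss="soft_l1",f_scale=.002).x.round(4), g[:,2].min())
    if c=="side": save(im[150:270,240:400].repeat(4,0).repeat(4,1),"s4")
```

```text
t 11.65 tcp [ 0.5136 -0.065   0.1613] xyz [-0.6, 2.1, 73.9] twist [-0.03, 0.03, -0.04] F [ 0.2  0.3 -1.6] w 0.0254
side -0.07 73
[-0.0059 -0.0053] -0.06874070423318121
side -0.037 16
[-0.0015 -0.012 ] -0.03698204692530779
top -0.07 0
top -0.037 0
```

View pics/s4.png

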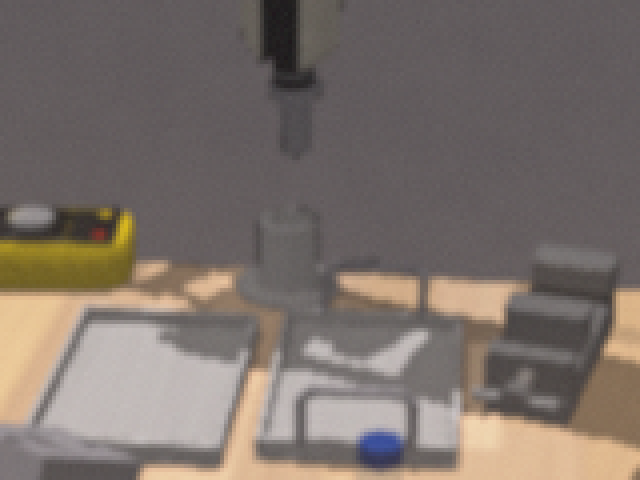

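Request:
{"fn": "play_rows", "kwargs": {"commands": [{"fingers": 0.0, "xyz": [-0.1, 3, 5], "twist": [0, 0, 0]}, {"fingers": 0, "xyz": [-0.1, 3, 20], "twist": [0, 0, 0]}, {"fingers": 0, "xyz": [-0.1, 3, 30], "twist": [0, 0, 0]}, {"fingers": 0, "xyz": [-0.1, 3, 36], "twist": [0, 0, 0]}, {"fingers": 0, "xyz": [-0.1, 3, 42], "twist": [0, 0, 0]}, {"fingers": 0, "xyz": [-0.1, 3, 48], "twist": [0, 0, 0]}, {"fingers": 0, "xyz": [-0.1, 3, 48], "twist": [0, 0, 0]}]}}

```text
t: 12.45
tcp_pos: [0.5168, -0.0671, 0.1163]
orientation: [2.719, 1.571, -0.003]
contact_force: [-4.3, 4.6, 18.5]
grip_width: 0.0261
gripper_force: 30.0
```

```bash
python3 -c "
from h import *
go((.5148,-.0666,.0874),R.from_rotvec([-2.7165,-1.5779,0]).as_matrix())"
```

```text
t 12.45 tcp [ 0.5168 -0.0671  0.1163] xyz [-0.5, -2.0, 28.9] twist [0.0, 0.02, -0.05] F [-4.3  4.6 18.5] w 0.0261
```

Run:
```python
from h import *
m=vision.camera_model("side");K=np.array(m["intrinsics"]);T=np.array(m["camera_from_world"])
def pr(p):
    q=T[:3,:3]@p+T[:3,3];q=K@(q*[1,-1,-1]);return (q[:2]/q[2]).round(1)
p=np.array([.5136,-.065,.1613])
print("nose seen 313.7,189.2; flange bottom ~",(150+92/4))
for L_ in (.06,.066,.07,.0774): print(L_,pr(p-[0,0,L_]),"flange",pr(p-[0,0,L_-.04]))
print("rim",pr(np.array([.5148,-.067,.05])))
s=monitor.read_state();p=s["tcp_pos"]
im,d,W=cloud("side");q=W.reshape(-1,3);q=q[~np.isnan(q[:,0])]
n=np.hypot(q[:,0]-p[0],q[:,1]-p[1])
for z in np.arange(.04,.12,.004):
    g=q[(n<.04)&(abs(q[:,2]-z)<.002)];print(z.round(3),len(g),(np.ptp(g[:,0])*1000).round() if len(g) else 0, ((g[:,0].max()+g[:,0].min())/2).round(4) if len(g) else 0, g[:,1].max().round(3) if len(g) else 0)
save(im[150:270,240:400].repeat(4,0).repeat(4,1),"s5")
```

```text
nose seen 313.7,189.2; flange bottom ~ 173.0
0.06 [311.2 185.5] flange [311.3 170.1]
0.066 [311.2 187.8] flange [311.3 172.4]
0.07 [311.2 189.3] flange [311.3 174. ]
0.0774 [311.2 192.1] flange [311.3 176.9]
rim [310.8 204.3]
0.04 30 38.0 0.512 -0.045
0.044 31 38.0 0.5124 -0.043
0.048 36 38.0 0.5127 -0.045
0.052 32 37.0 0.5118 -0.046
0.056 9 18.0 0.5109 -0.061
0.06 13 18.0 0.5106 -0.061
0.064 13 19.0 0.5108 -0.061
0.068 12 18.0 0.5106 -0.062
0.072 9 17.0 0.5102 -0.061
0.076 13 17.0 0.5105 -0.061
0.08 10 18.0 0.5106 -0.059
0.084 8 14.0 0.5091 -0.06
0.088 9 22.0 0.5122 -0.051
0.092 29 33.0 0.5107 -0.049
0.096 26 32.0 0.5115 -0.049
0.1 12 25.0 0.5119 -0.054
0.104 19 25.0 0.512 -0.055
0.108 12 31.0 0.5187 -0.052
0.112 24 45.0 0.5145 -0.047
0.116 25 44.0 0.5174 -0.047
```

View pics/s5.png

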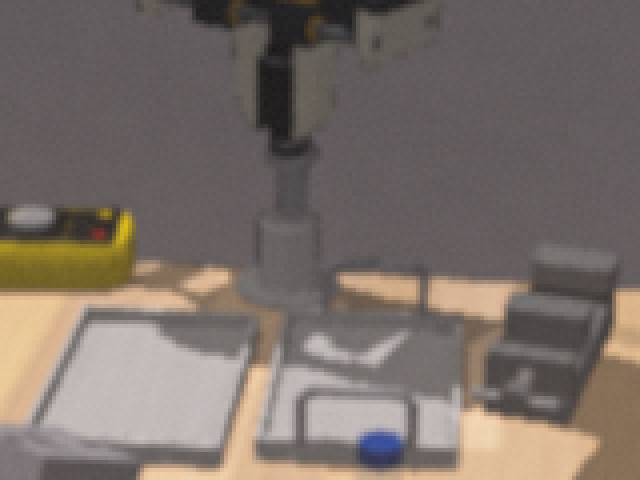

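Request:
{"fn": "play_rows", "kwargs": {"commands": [{"fingers": 0.0, "xyz": [0, 0, -8], "twist": [0, 0, 0]}, {"fingers": 0, "xyz": [0, 0, -8], "twist": [0, 0.7, 0]}, {"fingers": 0, "xyz": [0, 0, -8], "twist": [0, 0.7, 0]}, {"fingers": 0, "xyz": [0, 0, -8], "twist": [0, 0.7, 0]}]}}

```text
t: 12.9
tcp_pos: [0.5157, -0.0683, 0.1218]
orientation: [-2.689, -1.551, -0.089]
contact_force: [0.2, 0.2, -2.0]
grip_width: 0.0257
gripper_force: 29.9
```

```bash
cat > pin.py <<'E'
from h import *
s=monitor.read_state();p=s["tcp_pos"];R0=R.from_rotvec(s["orientation"]).as_matrix()
print("t",s["t"],p.round(4),s["contact_force"].round(1))
for c in ("side",):
    im,d,W=cloud(c);q=W.reshape(-1,3);q=q[~np.isnan(q[:,0])];n=np.hypot(q[:,0]-.513,q[:,1]+.066)
    for a,b,r,nm in ((.02,.046,.02,"tube"),(p[2]-.053,p[2]-.036,.01,"pin"),(p[2]-.016,p[2]-.009,.013,"handle")):
        g=q[(n<.026)&(q[:,2]>a)&(q[:,2]<b)]
        from scipy.optimize import least_squares
        f=least_squares(lambda k:np.hypot(g[:,0]-k[0],g[:,1]-k[1])-r,(.513,-.068),loss="soft_l1",f_scale=.002).x
        print(c,nm,len(g),f.round(4),"tool rel tcp",(R0.T@np.r_[f-p[:2],0])[:2].round(4))
E
python3 pin.py
```

```text
t 12.9 [ 0.5157 -0.0683  0.1218] [ 0.2  0.2 -2. ]
side tube 165 [ 0.5124 -0.0664] tool rel tcp [-0.     -0.0038]
side pin 50 [ 0.512  -0.0694] tool rel tcp [-0.0027 -0.0027]
side handle 27 [ 0.5125 -0.071 ] tool rel tcp [-0.0039 -0.0014]
```

Request:
{"fn": "play_rows", "kwargs": {"commands": [{"fingers": 0.0, "xyz": [2.7, -1, 0], "twist": [0, 0, 0]}, {"fingers": 0, "xyz": [2.7, -1, 5], "twist": [0, 0, 0]}, {"fingers": 0, "xyz": [2.7, -1, 9], "twist": [0, 0, 0]}, {"fingers": 0, "xyz": [2.7, -1, 12], "twist": [0, 0, 0]}, {"fingers": 0, "xyz": [2.7, -1, 14], "twist": [0, 0, 0]}]}}

```text
t: 13.45
tcp_pos: [0.5166, -0.064, 0.1074]
orientation: [-2.687, -1.552, -0.09]
contact_force: [0.5, 0.7, -0.6]
grip_width: 0.0258
gripper_force: 29.9
```

Request:
{"fn": "play_rows", "kwargs": {"commands": [{"fingers": 0.0, "xyz": [-0.7, 0, 8], "twist": [0, 0, 0]}, {"fingers": 0, "xyz": [-1.3, 0, 16], "twist": [0, 0, 0]}, {"fingers": 0, "xyz": [-1.8, 0, 22], "twist": [0, 0, 0]}, {"fingers": 0, "xyz": [-2, 0, 25], "twist": [0, 0, 0]}, {"fingers": 0, "xyz": [-2.2, 0, 27], "twist": [0, 0, 0]}]}}

```text
t: 13.95
tcp_pos: [0.5165, -0.0643, 0.0804]
orientation: [-2.687, -1.552, -0.091]
contact_force: [0.2, 0.1, -1.8]
grip_width: 0.0254
gripper_force: 29.9
```

Request:
{"fn": "play_rows", "kwargs": {"commands": [{"fingers": 0.0, "xyz": [0, 0, 2], "twist": [0, 0, 0]}, {"fingers": 0, "xyz": [0, 0, 2.5], "twist": [0, 0, 0]}, {"fingers": 0.6, "xyz": [0, 0, 2.5], "twist": [0, 0, 0]}, {"fingers": 0.6, "xyz": [0, 0, 2.5], "twist": [0, 0, 0]}, {"fingers": 0.6, "xyz": [0, 0, 2.5], "twist": [0, 0, 0]}, {"fingers": 0.6, "xyz": [0, 0, 2.5], "twist": [0, -0.7, 0]}, {"fingers": 0.6, "xyz": [0, 0, 2.5], "twist": [0, -0.7, 0]}]}}

```text
t: 14.65
tcp_pos: [0.5174, -0.0636, 0.0787]
orientation: [2.718, 1.573, -0.007]
contact_force: [0.7, 0.3, 0.4]
grip_width: 0.0545
gripper_force: 0.0
```

```bash
sed -i 's/(p\[2\]-.053,p\[2\]-.036,.01,"pin"),(p\[2\]-.016,p\[2\]-.009,.013,"handle")/(.06,.074,.013,"handle"),(.09,.12,.013,"hi")/' pin.py; python3 pin.py
python3 - <<'E'
from h import *
go((.5148,-.0666,.0874),R.from_rotvec([-2.7165,-1.5779,0]).as_matrix())
im,d,W=cloud("wrist");q=W.reshape(-1,3);q=q[~np.isnan(q[:,0])]
s=monitor.read_state()
g=q[(np.hypot(q[:,0]-.513,q[:,1]+.067)<.03)];print(np.histogram(g[:,2],bins=np.arange(.04,.14,.01)))
t=g[(g[:,2]>.118)&(g[:,2]<.132)]
if len(t): print(cv2.minEnclosingCircle(t[:,:2].astype(np.float32)))
E
```

```text
t 14.65 [ 0.5174 -0.0636  0.0787] [0.7 0.3 0.4]
side tube 153 [ 0.5127 -0.0673] tool rel tcp [-0.0056 -0.0022]
side handle 53 [ 0.5135 -0.0665] tool rel tcp [-0.0045 -0.0019]
side hi 115 [ 0.5132 -0.0667] tool rel tcp [-0.0048 -0.002 ]
t 14.7 tcp [ 0.5171 -0.0635  0.0785] xyz [-3.9, -0.5, -8.9] twist [-0.02, 0.03, -0.03] F [ 0.8 -0.2  0.2] w 0.0548
(array([ 412, 1336,  311,  451,  517,  473,  148,  357, 2257]), array([0.04, 0.05, 0.06, 0.07, 0.08, 0.09, 0.1 , 0.11, 0.12, 0.13]))
((0.510276198387146, -0.059882570058107376), 0.022707389667630196)
```

Request:
{"fn": "play_rows", "kwargs": {"commands": [{"fingers": 0.6, "xyz": [-4.6, -1, 1], "twist": [0, 0, 0]}, {"fingers": 0.6, "xyz": [-4.6, -1, 1], "twist": [0, 0, 0]}, {"fingers": 0, "xyz": [-4.6, -1, 1], "twist": [0, 0, 0]}, {"fingers": 0, "xyz": [-4.6, -1, 1], "twist": [0, 0, 0]}, {"fingers": 0, "xyz": [-4.6, -1, 1], "twist": [0, 0, 0]}, {"fingers": 0, "xyz": [-4.6, -1, 1], "twist": [0, 0, 0]}, {"fingers": 0, "xyz": [-4.6, -1, 1], "twist": [0, 0, 0]}, {"fingers": 0, "xyz": [-4.6, -1, 1], "twist": [0, 0, 0]}]}}

```text
t: 15.55
tcp_pos: [0.5137, -0.0678, 0.0775]
orientation: [2.72, 1.571, -0.007]
contact_force: [0.5, -0.5, -0.8]
grip_width: 0.0253
gripper_force: 30.0
```

```bash
sed -i 's/^L=.*/L=.0678/' h.py
python3 - <<'E'
from h import *
s=monitor.read_state();print(s["tcp_pos"],s["orientation"],s["gripper_force"])
go(near+N*(L+.04),TIL)
E
```

```text
[ 0.51369528 -0.06777301  0.07750267] [ 2.71986461  1.57142491 -0.00698043] 29.990392327308655
t 15.55 tcp [ 0.5137 -0.0678  0.0775] xyz [318.6, -265.7, -116.2] twist [-0.04, 4.37, 0.08] F [ 0.5 -0.5 -0.8] w 0.0253
```

Request:
{"fn": "play_rows", "kwargs": {"commands": [{"fingers": 0.0, "xyz": [0, 0, -40], "twist": [0, 0, 0]}, {"fingers": 0, "xyz": [0, 0, -85], "twist": [0, 0, 0]}, {"fingers": 0, "xyz": [0, 0, -130], "twist": [0, 0, 0]}, {"fingers": 0, "xyz": [318, -266, -150], "twist": [0, 4.37, 0.08]}, {"fingers": 0, "xyz": [318, -266, -150], "twist": [0, 4.37, 0.08]}, {"fingers": 0, "xyz": [318, -266, -150], "twist": [0, 4.37, 0.08]}, {"fingers": 0, "xyz": [318, -266, -150], "twist": [0, 4.37, 0.08]}, {"fingers": 0, "xyz": [318, -266, -150], "twist": [0, 4.37, 0.08]}]}}

```text
t: 16.35
tcp_pos: [0.4699, 0.1789, 0.2186]
orientation: [-2.484, -1.414, -0.568]
contact_force: [2.3, 0.5, -2.2]
grip_width: 0.0252
gripper_force: 30.0
```

```bash
python3 -c "
from h import *
go(near+N*(L+.03),TIL)
"
```

```text
t 16.35 tcp [0.4699 0.1789 0.2186] xyz [101.8, -105.6, 88.9] twist [-0.04, 0.01, -0.05] F [ 2.3  0.5 -2.2] w 0.0252
```

Request:
{"fn": "play_rows", "kwargs": {"commands": [{"fingers": 0.0, "xyz": [102, -105.5, 60], "twist": [0, 0, 0]}, {"fingers": 0, "xyz": [102, -105.5, 60], "twist": [0, 0, 0]}, {"fingers": 0, "xyz": [102, -105.5, 75], "twist": [0, 0, 0]}, {"fingers": 0, "xyz": [102, -105.5, 84], "twist": [0, 0, 0]}, {"fingers": 0, "xyz": [102, -105.5, 89], "twist": [0, 0, 0]}, {"fingers": 0, "xyz": [102, -105.5, 89], "twist": [0, 0, 0]}, {"fingers": 0, "xyz": [102, -105.5, 89], "twist": [0, 0, 0]}]}}

```text
t: 17.05
tcp_pos: [0.4464, 0.3439, 0.1843]
orientation: [-2.482, -1.417, -0.569]
contact_force: [-0.4, 0.4, -2.0]
grip_width: 0.0254
gripper_force: 30.0
```

```bash
cat > al.py <<'E'
from h import *
from scipy.optimize import least_squares
import sys
m=near if sys.argv[1]=="n" else far
go(m+N*(L+.03),TIL)
s=monitor.read_state();R0=R.from_rotvec(s["orientation"]).as_matrix();p=s["tcp_pos"]
cam=vision.camera_model
mm=(m-p)@R0*1000; print("mouth model in tool",mm.round(1))
for c in ("side","top"):
    im,d,W=cloud(c);q=W.reshape(-1,3);q=q[~np.isnan(q[:,0])];l=(q-p)@R0*1000
    g=l[(l[:,2]>30)&(l[:,2]<64)&(np.hypot(l[:,0],l[:,1])<18)]
    if len(g)>30: print(c,"pin",len(g),least_squares(lambda k:np.hypot(g[:,0]-k[0],g[:,1]-k[1])-10,(0,0),loss="soft_l1",f_scale=2).x.round(1))
    f=l[(abs(l[:,0]-mm[0])<45)&(abs(l[:,1]-mm[1])<32)&(abs(l[:,2]-mm[2])<7)]
    if len(f)>100:
        zz=np.median(f[:,2]);f=f[abs(f[:,2]-zz)<4];r=cv2.minAreaRect(f[:,:2].astype(np.float32));print(c,"face",len(f),zz.round(1),np.round(r[0],1),np.round(r[1],1),"x range",f[:,0].min().round(1),f[:,0].max().round(1),"y",f[:,1].min().round(1),f[:,1].max().round(1))
im,_=vision.grab_frame("wrist");save(im,"al_"+sys.argv[1])
print([(r["p"],r["xy"]) for r in vision.mark_of("wrist","block_near_mouth")[:3]])
M=cam("wrist");K=np.array(M["intrinsics"]);T=np.linalg.inv(np.array(M["camera_from_world"]));c=(T[:3,3]-p)@R0*1000
def pt(u,v,z):
    d=R0.T@T[:3,:3]@np.array([(u-K[0,2])/K[0,0],-(v-K[1,2])/K[1,1],-1]);return (c+d*(z-c[2])/d[2]).round(1)
g=cv2.GaussianBlur(cv2.cvtColor(im,cv2.COLOR_RGB2GRAY),(3,3),0)
cs=cv2.HoughCircles(g,cv2.HOUGH_GRADIENT_ALT,1.2,10,param1=150,param2=.6,minRadius=4,maxRadius=40)
if cs is not None:
    for u,v,r in cs[0]:
        if 250<u<400 and 150<v<330: print("circle",u,v,r,"face",pt(u,v,mm[2]),"flange",pt(u,v,L*1000-46),"htop",pt(u,v,L*1000-116))
E
python3 al.py n
python3 - <<'E'
import cv2
im=cv2.imread("pics/al_n.png");cv2.imwrite("pics/al_nc.png",cv2.resize(im[190:310,250:390],(700,600),interpolation=cv2.INTER_CUBIC))
E
```

```text
t 17.05 tcp [0.4464 0.3439 0.1843] xyz [0.2, -1.6, 0.6] twist [-0.03, 0.01, -0.02] F [-0.4  0.4 -2. ] w 0.0254
mouth model in tool [ 0.3 -1.2 98.4]
side pin 247 [ 1.2 -1.3]
side face 396 97.6 [ 0.7 -3.2] [72.  55.4] x range -35.5 36.6 y -30.6 24.8
top face 355 98.0 [10.9 -0.1] [53.8 47.3] x range -12.8 34.4 y -27.1 26.8
[(0.95, [313.5, 247.8])]
circle 316.8 278.4 31.695612 face [-28.5   1.6  98.4] flange [ 1.4  1.5 21.8] htop [ 28.7   1.4 -48.2]
circle 315.6 247.2 16.297523 face [-2.5  0.7 98.4] flange [19.4  0.9 21.8] htop [ 39.4   1.  -48.2]
circle 286.8 280.8 7.58596 face [-30.5 -22.4  98.4] flange [ -0.1 -15.2  21.8] htop [ 27.8  -8.5 -48.2]
```

View pics/al_nc.png

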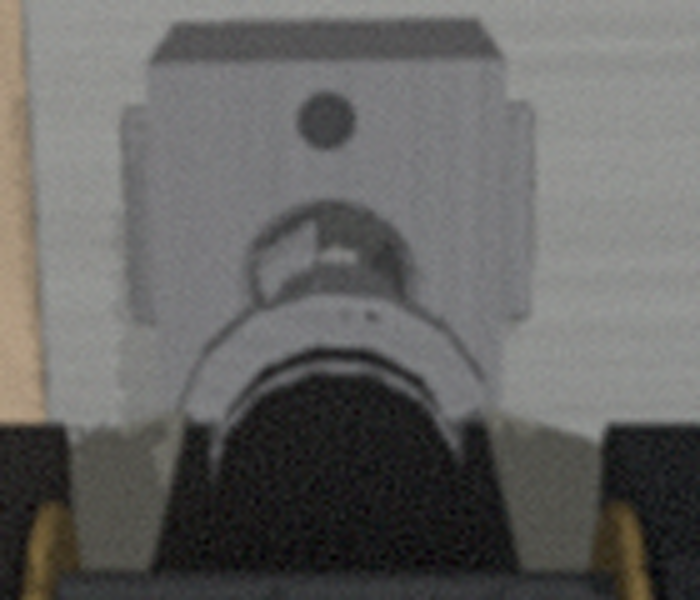

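Request:
{"fn": "play_rows", "kwargs": {"commands": [{"fingers": 0.0, "xyz": [-1.7, -1.1, 12], "twist": [0, 0, 0]}, {"fingers": 0, "xyz": [-1.7, -1.1, 22], "twist": [0, 0, 0]}, {"fingers": 0, "xyz": [-1.7, -1.1, 26], "twist": [0, 0, 0]}, {"fingers": 0, "xyz": [-1.7, -1.1, 29], "twist": [0, 0, 0]}, {"fingers": 0, "xyz": [-1.7, -1.1, 31], "twist": [0, 0, 0]}, {"fingers": 0, "xyz": [-1.7, -1.1, 33], "twist": [0, 0, 0]}, {"fingers": 0, "xyz": [-1.7, -1.1, 34], "twist": [0, 0, 0]}]}}

```text
t: 17.95
tcp_pos: [0.4518, 0.3571, 0.1529]
orientation: [-2.481, -1.419, -0.57]
contact_force: [0.1, -0.5, -2.1]
grip_width: 0.0256
gripper_force: 30.0
```

Request:
{"fn": "play_rows", "kwargs": {"commands": [{"fingers": 0.0, "xyz": [0, 0, 1], "twist": [0, 0, 0]}, {"fingers": 0, "xyz": [0, 0, 2], "twist": [0, 0, 0]}]}}

```text
t: 18.15
tcp_pos: [0.4523, 0.3577, 0.1512]
orientation: [-2.481, -1.419, -0.57]
contact_force: [0.9, -0.9, -2.4]
grip_width: 0.0255
gripper_force: 30.0
```

```bash
python3 st.py n
```

```text
t 18.15 nose in rack axes mm: x,y,z [-1.3  0.6 -5.7] F tool [-1.4  1.3  2.1] w 0.0255
```

Request:
{"fn": "play_rows", "kwargs": {"commands": [{"fingers": 0.0, "xyz": [0, 0, 1], "twist": [0, 0, 0]}, {"fingers": 0, "xyz": [0, 0, 2], "twist": [0, 0, 0]}]}}

```text
t: 18.35
tcp_pos: [0.4527, 0.3585, 0.1493]
orientation: [-2.481, -1.419, -0.57]
contact_force: [0.3, 0.2, -2.3]
grip_width: 0.0253
gripper_force: 30.0
```

Request:
{"fn": "play_rows", "kwargs": {"commands": [{"fingers": 0.0, "xyz": [0, 0, 1], "twist": [0, 0, 0]}, {"fingers": 0, "xyz": [0, 0, 2], "twist": [0, 0, 0]}]}}

```text
t: 18.55
tcp_pos: [0.4531, 0.3593, 0.1475]
orientation: [-2.481, -1.419, -0.569]
contact_force: [-0.3, -0.7, -2.1]
grip_width: 0.0257
gripper_force: 30.0
```

Request:
{"fn": "play_rows", "kwargs": {"commands": [{"fingers": 0.0, "xyz": [0, 0, 1], "twist": [0, 0, 0]}, {"fingers": 0, "xyz": [0, 0, 2], "twist": [0, 0, 0]}]}}

```text
t: 18.75
tcp_pos: [0.4535, 0.36, 0.1456]
orientation: [-2.481, -1.419, -0.569]
contact_force: [0.0, -0.5, -1.1]
grip_width: 0.0257
gripper_force: 30.0
```

```bash
python3 st.py n
```

```text
t 18.75 nose in rack axes mm: x,y,z [ -1.4   0.7 -11.9] F tool [-0.9  0.3  0.8] w 0.0257
```

Request:
{"fn": "play_rows", "kwargs": {"commands": [{"fingers": 0.0, "xyz": [0, 0, 1], "twist": [0, 0, 0]}, {"fingers": 0, "xyz": [0, 0, 2], "twist": [0, 0, 0]}]}}

```text
t: 18.95
tcp_pos: [0.454, 0.3606, 0.1453]
orientation: [-2.48, -1.419, -0.571]
contact_force: [-9.2, -13.5, 21.7]
grip_width: 0.0253
gripper_force: 30.0
```

Request:
{"fn": "play_rows", "kwargs": {"commands": [{"fingers": 0.0, "xyz": [0, 0, 1], "twist": [0, 0, 0]}, {"fingers": 0, "xyz": [0, 0, 2], "twist": [0, 0, 0]}]}}

```text
t: 19.15
tcp_pos: [0.4549, 0.3614, 0.1452]
orientation: [-2.479, -1.419, -0.575]
contact_force: [-12.3, -16.1, 29.8]
grip_width: 0.0256
gripper_force: 30.0
```

```bash
python3 st.py n
```

```text
t 19.15 nose in rack axes mm: x,y,z [  0.3   0.2 -13.1] F tool [ -4.9  -2.5 -35.6] w 0.0256
```

Request:
{"fn": "play_rows", "kwargs": {"commands": [{"fingers": 0.0, "xyz": [0, 0, -20], "twist": [0, 0, 0]}, {"fingers": 0, "xyz": [0, 0, -50], "twist": [0, 0, 0]}, {"fingers": 0, "xyz": [0, 0, -56], "twist": [0, 0, 0]}, {"fingers": 0, "xyz": [-0.2, 119.7, -50], "twist": [0, 0, 0]}, {"fingers": 0, "xyz": [-0.2, 119.7, -46], "twist": [0, 0, 0]}, {"fingers": 0, "xyz": [-0.2, 119.7, -46], "twist": [0, 0, 0]}, {"fingers": 0, "xyz": [-0.2, 119.7, -46], "twist": [0, 0, 0]}, {"fingers": 0, "xyz": [-0.2, 119.7, -46], "twist": [0, 0, 0]}]}}

```text
t: 19.95
tcp_pos: [0.547, 0.2831, 0.1816]
orientation: [-2.482, -1.417, -0.566]
contact_force: [-0.2, 0.4, -1.5]
grip_width: 0.0255
gripper_force: 30.0
```

```bash
python3 al.py f; python3 st.py f
```

```text
t 19.95 tcp [0.547  0.2831 0.1816] xyz [3.5, 0.9, -0.9] twist [-0.05, 0.02, -0.03] F [-0.2  0.4 -1.5] w 0.0255
mouth model in tool [ 3.7  1.5 96.9]
side pin 215 [ 0.1 -1.4]
side face 347 96.6 [2.9 0.1] [57.  73.3] x range -33.8 39.6 y -28.5 28.5
top face 361 96.8 [12.2  2.3] [53.3 53.8] x range -14.6 38.8 y -24.6 29.2
[(0.97, [163.2, 244.8]), (0.75, [48.7, 345.9])]
circle 316.8 284.4 22.370214 face [-32.6   0.4  96.9] flange [-1.8  0.3 21.8] htop [ 26.9   0.1 -48.2]
circle 316.8 284.4 34.61765 face [-32.6   0.4  96.9] flange [-1.8  0.3 21.8] htop [ 26.9   0.1 -48.2]
circle 321.6 241.2 18.506298 face [ 3.2  4.  96.9] flange [23.2  2.8 21.8] htop [ 41.9   1.6 -48.2]
circle 320.4 208.8 8.440116 face [28.5  2.9 96.9] flange [40.9  2.  21.8] htop [ 52.4   1.2 -48.2]
circle 374.4 158.4 7.121929 face [65.6 42.  96.9] flange [66.8 29.3 21.8] htop [ 67.9  17.4 -48.2]
t 20.15 nose in rack axes mm: x,y,z [-2.5  2.3 30.1] F tool [0.6 0.3 2.1] w 0.0255
```

Request:
{"fn": "play_rows", "kwargs": {"commands": [{"fingers": 0.0, "xyz": [2.7, 1.7, 12], "twist": [0, 0, 0]}, {"fingers": 0, "xyz": [2.7, 1.7, 22], "twist": [0, 0, 0]}, {"fingers": 0, "xyz": [2.7, 1.7, 26], "twist": [0, 0, 0]}, {"fingers": 0, "xyz": [2.7, 1.7, 29], "twist": [0, 0, 0]}, {"fingers": 0, "xyz": [2.7, 1.7, 31], "twist": [0, 0, 0]}, {"fingers": 0, "xyz": [2.7, 1.7, 33], "twist": [0, 0, 0]}, {"fingers": 0, "xyz": [2.7, 1.7, 35], "twist": [0, 0, 0]}]}}

```text
t: 20.85
tcp_pos: [0.558, 0.2978, 0.1527]
orientation: [-2.481, -1.418, -0.57]
contact_force: [-0.2, -0.6, -1.5]
grip_width: 0.0255
gripper_force: 30.0
```

Request:
{"fn": "play_rows", "kwargs": {"commands": [{"fingers": 0.0, "xyz": [0, 0, 1], "twist": [0, 0, 0]}, {"fingers": 0, "xyz": [0, 0, 2], "twist": [0, 0, 0]}]}}

```text
t: 21.05
tcp_pos: [0.5584, 0.2985, 0.1509]
orientation: [-2.481, -1.418, -0.57]
contact_force: [0.5, 0.5, -1.5]
grip_width: 0.0252
gripper_force: 30.0
```

Request:
{"fn": "play_rows", "kwargs": {"commands": [{"fingers": 0.0, "xyz": [0, 0, 1], "twist": [0, 0, 0]}, {"fingers": 0, "xyz": [0, 0, 2], "twist": [0, 0, 0]}]}}

```text
t: 21.25
tcp_pos: [0.5587, 0.2993, 0.1491]
orientation: [-2.481, -1.418, -0.57]
contact_force: [-0.6, -0.3, -1.5]
grip_width: 0.0256
gripper_force: 30.0
```

```bash
python3 st.py f
```

```text
t 21.25 nose in rack axes mm: x,y,z [ 0.1 -0.7 -8.8] F tool [-1.2 -0.4  1.1] w 0.0256
```

Request:
{"fn": "play_rows", "kwargs": {"commands": [{"fingers": 0.0, "xyz": [0, 0, 1], "twist": [0, 0, 0]}, {"fingers": 0, "xyz": [0, 0, 2], "twist": [0, 0, 0]}]}}

```text
t: 21.45
tcp_pos: [0.5592, 0.3001, 0.1472]
orientation: [-2.481, -1.419, -0.57]
contact_force: [-0.4, 0.8, -0.7]
grip_width: 0.0256
gripper_force: 30.0
```

Request:
{"fn": "play_rows", "kwargs": {"commands": [{"fingers": 0.0, "xyz": [0, 0, 1], "twist": [0, 0, 0]}, {"fingers": 0, "xyz": [0, 0, 2], "twist": [0, 0, 0]}]}}

```text
t: 21.65
tcp_pos: [0.5597, 0.3008, 0.1456]
orientation: [-2.481, -1.419, -0.57]
contact_force: [-2.5, -3.6, 7.0]
grip_width: 0.0255
gripper_force: 30.0
```

Request:
{"fn": "play_rows", "kwargs": {"commands": [{"fingers": 0.0, "xyz": [0, 0, 1], "twist": [0, 0, 0]}, {"fingers": 0, "xyz": [0, 0, 2], "twist": [0, 0, 0]}]}}

```text
t: 21.85
tcp_pos: [0.5601, 0.3012, 0.1454]
orientation: [-2.481, -1.42, -0.571]
contact_force: [-10.5, -11.6, 19.5]
grip_width: 0.0251
gripper_force: 30.0
```

```bash
python3 st.py f
```

```text
t 21.85 nose in rack axes mm: x,y,z [  0.7  -0.9 -13.1] F tool [ -5.2  -3.2 -24.2] w 0.0251
```

Request:
{"fn": "play_rows", "kwargs": {"commands": [{"fingers": 0.0, "xyz": [0, 0, 0.5], "twist": [0, 0, 0]}, {"fingers": 0, "xyz": [0, 0, 0], "twist": [0, 0, 0]}, {"fingers": 0, "xyz": [0, 0, -30], "twist": [0, 0, 0]}, {"fingers": 0, "xyz": [0, 0, -75], "twist": [0, 0, 0]}, {"fingers": 0, "xyz": [0, 0, -80], "twist": [0, 0, 0]}, {"fingers": 0, "xyz": [0, 0, -80], "twist": [0, 0, 0]}]}}

```text
t: 22.45
tcp_pos: [0.5431, 0.271, 0.217]
orientation: [-2.482, -1.419, -0.574]
contact_force: [0.2, -0.0, -2.1]
grip_width: 0.0255
gripper_force: 30.0
```

Run:
```python
from h import *
go((.5137,-.0678,.145),R.from_rotvec([2.72,1.571,-.007]).as_matrix())
```

```text
t 22.45 tcp [0.5431 0.271  0.217 ] xyz [-307.1, 146.6, -70.6] twist [0.02, -4.39, -0.08] F [ 0.2 -0.  -2.1] w 0.0255
```

Request:
{"fn": "play_rows", "kwargs": {"commands": [{"fingers": 0.0, "xyz": [-307, 146.5, -75], "twist": [0, -4.39, -0.08]}, {"fingers": 0, "xyz": [-307, 146.5, -75], "twist": [0, -4.39, -0.08]}, {"fingers": 0, "xyz": [-307, 146.5, -75], "twist": [0, -4.39, -0.08]}, {"fingers": 0, "xyz": [-307, 146.5, -75], "twist": [0, -4.39, -0.08]}, {"fingers": 0, "xyz": [-307, 146.5, -75], "twist": [0, -4.39, -0.08]}, {"fingers": 0, "xyz": [-307, 146.5, -75], "twist": [0, -4.39, -0.08]}, {"fingers": 0, "xyz": [-307, 146.5, -75], "twist": [0, -4.39, -0.08]}, {"fingers": 0, "xyz": [-307, 146.5, -75], "twist": [0, -4.39, -0.08]}]}}

```text
t: 23.25
tcp_pos: [0.5107, -0.0735, 0.1449]
orientation: [-2.723, -1.564, 0.016]
contact_force: [-1.3, 0.5, -1.3]
grip_width: 0.0253
gripper_force: 30.0
```

Request:
{"fn": "play_rows", "kwargs": {"commands": [{"fingers": 0.0, "xyz": [0, 0, 0], "twist": [0, 0, 0]}, {"fingers": 0.0, "xyz": [0, 0, 0], "twist": [0, 0, 0]}, {"fingers": 0.0, "xyz": [0, 0, 0], "twist": [0, 0, 0]}]}}

```text
t: 23.55
tcp_pos: [0.5123, -0.0677, 0.1476]
orientation: [2.718, 1.574, -0.01]
contact_force: [0.3, 0.5, -2.0]
grip_width: 0.0254
gripper_force: 30.0
```

```bash
sed -i 's/(.06,.074,.013,"handle"),(.09,.12,.013,"hi")/(p[2]-.065,p[2]-.03,.01,"pin"),(p[2]-.02,p[2]-.01,.013,"handle")/' pin.py; python3 pin.py; python3 -c "
from h import *
go((.5137,-.0678,.0775),R.from_rotvec([2.72,1.571,-.007]).as_matrix())"
```

```text
t 23.55 [ 0.5123 -0.0677  0.1476] [ 0.3  0.5 -2. ]
side tube 165 [ 0.5126 -0.0668] tool rel tcp [ 0.0009 -0.0002]
side pin 102 [ 0.5106 -0.0669] tool rel tcp [-0.0002 -0.0019]
side handle 37 [ 0.5108 -0.0669] tool rel tcp [-0.0001 -0.0017]
t 23.6 tcp [ 0.5123 -0.0677  0.1478] xyz [1.0, 1.4, 70.2] twist [-0.01, 0.02, 0.02] F [-0.3  0.8 -1.3] w 0.0254
```

Pin is upright, needs about (1.0, 1.6) shift; lower it.

Request:
{"fn": "play_rows", "kwargs": {"commands": [{"fingers": 0.0, "xyz": [1, 1.6, 5], "twist": [0, 0, 0]}, {"fingers": 0, "xyz": [1, 1.6, 20], "twist": [0, 0, 0]}, {"fingers": 0, "xyz": [1, 1.6, 27], "twist": [0, 0, 0]}, {"fingers": 0, "xyz": [1, 1.6, 31], "twist": [0, 0, 0]}, {"fingers": 0, "xyz": [1, 1.6, 35], "twist": [0, 0, 0]}, {"fingers": 0, "xyz": [1, 1.6, 38], "twist": [0, 0, 0]}]}}

```text
t: 24.2
tcp_pos: [0.514, -0.0692, 0.1097]
orientation: [2.719, 1.571, -0.01]
contact_force: [0.7, -1.0, -0.9]
grip_width: 0.0254
gripper_force: 30.0
```

Request:
{"fn": "play_rows", "kwargs": {"commands": [{"fingers": 0.0, "xyz": [0, 0, 12], "twist": [0, 0, 0]}, {"fingers": 0, "xyz": [0, 0, 20], "twist": [0, 0, 0]}, {"fingers": 0, "xyz": [0, 0, 27], "twist": [0, 0, 0]}, {"fingers": 0, "xyz": [0, 0, 30], "twist": [0, 0, 0]}, {"fingers": 0, "xyz": [0, 0, 30], "twist": [0, 0, 0]}]}}

```text
t: 24.7
tcp_pos: [0.5134, -0.0693, 0.0792]
orientation: [2.72, 1.571, -0.011]
contact_force: [-0.3, 0.1, -2.6]
grip_width: 0.0253
gripper_force: 30.0
```

Request:
{"fn": "play_rows", "kwargs": {"commands": [{"fingers": 0.8, "xyz": [0, 0, 0], "twist": [0, 0, 0]}, {"fingers": 0.8, "xyz": [0, 0, 0], "twist": [0, 0, 0]}, {"fingers": 0.8, "xyz": [0, 0, 0], "twist": [0, 0, 0]}, {"fingers": 1, "xyz": [0, 0, 0], "twist": [0, 0, 0]}, {"fingers": 1, "xyz": [0, 0, -30], "twist": [0, 0, 0]}, {"fingers": 1, "xyz": [0, 0, -80], "twist": [0, 0, 0]}, {"fingers": 1, "xyz": [0, 0, -125], "twist": [0, 0, 0]}]}}

```text
t: 25.4
tcp_pos: [0.5141, -0.0688, 0.2065]
orientation: [2.72, 1.571, -0.011]
contact_force: [0.5, -0.3, 0.1]
grip_width: 0.0768
gripper_force: 0.0
```

```bash
sed -i 's/(p\[2\]-.065,p\[2\]-.03,.01,"pin"),(p\[2\]-.02,p\[2\]-.01,.013,"handle")/(.06,.074,.013,"handle"),(.09,.12,.013,"hi")/' pin.py; python3 pin.py
python3 - <<'E'
from h import *
im,d,W=cloud("side");q=W.reshape(-1,3);g=q[np.hypot(q[:,0]-.513,q[:,1]+.067)<.02];print("gauge top",np.nanmax(g[g[:,2]<.135][:,2]))
go(far+N*.05,TIL)
E
```

```text
t 25.4 [ 0.5141 -0.0688  0.2065] [ 0.5 -0.3  0.1]
side tube 148 [ 0.5127 -0.0671] tool rel tcp [ 0.0007 -0.002 ]
side handle 59 [ 0.5122 -0.0684] tool rel tcp [-0.0007 -0.0019]
side hi 123 [ 0.512  -0.0687] tool rel tcp [-0.001  -0.0019]
gauge top 0.12813667518474736
t 25.5 tcp [ 0.5175 -0.0696  0.2113] xyz [344.3, -150.2, 67.8] twist [0.08, 4.36, 0.1] F [ 0.6 -0.3 -0. ] w 0.0848
```

Request:
{"fn": "play_rows", "kwargs": {"commands": [{"fingers": 1, "xyz": [344, -150, 0], "twist": [0.05, 4.36, 0.1]}, {"fingers": 1, "xyz": [344, -150, 0], "twist": [0.05, 4.36, 0.1]}, {"fingers": 1, "xyz": [344, -150, 0], "twist": [0.05, 4.36, 0.1]}, {"fingers": 1, "xyz": [344, -150, 0], "twist": [0.05, 4.36, 0.1]}, {"fingers": 1, "xyz": [344, -150, 0], "twist": [0.05, 4.36, 0.1]}, {"fingers": 1, "xyz": [344, -150, 20], "twist": [0.05, 4.36, 0.1]}, {"fingers": 1, "xyz": [344, -150, 20], "twist": [0.05, 4.36, 0.1]}, {"fingers": 1, "xyz": [344, -150, 20], "twist": [0.05, 4.36, 0.1]}]}}

```text
t: 26.3
tcp_pos: [0.5551, 0.3073, 0.1819]
orientation: [-2.479, -1.417, -0.559]
contact_force: [-1.2, -1.0, -0.6]
grip_width: 0.0918
gripper_force: 0.0
```

Run:
```python
from h import *
go(far+N*.03,TIL);go(far-N*.03,TIL)
```

```text
t 26.3 tcp [0.5551 0.3073 0.1819] xyz [-18.8, 6.9, 56.3] twist [-0.1, 0.04, -0.03] F [-1.2 -1.  -0.6] w 0.0918
t 26.3 tcp [0.5551 0.3073 0.1819] xyz [-18.5, 7.6, 116.3] twist [-0.1, 0.04, -0.03] F [-1.2 -1.  -0.6] w 0.0918
```

Request:
{"fn": "play_rows", "kwargs": {"commands": [{"fingers": 1, "xyz": [-18.5, 7, 40], "twist": [-0.1, 0, 0]}, {"fingers": 1, "xyz": [-18.5, 7, 50], "twist": [-0.1, 0, 0]}, {"fingers": 1, "xyz": [-18.5, 7, 50], "twist": [-0.1, 0, 0]}]}}

```text
t: 26.6
tcp_pos: [0.5631, 0.305, 0.1278]
orientation: [-2.49, -1.414, -0.563]
contact_force: [0.0, -0.1, 0.3]
grip_width: 0.0916
gripper_force: 0.0
```

Run:
```python
from h import *
go(far-N*.03,TIL)
```

```text
t 26.6 tcp [0.5631 0.305  0.1278] xyz [3.3, -1.7, 66.7] twist [-0.01, 0.07, -0.06] F [ 0.  -0.1  0.3] w 0.0916
```

Request:
{"fn": "play_rows", "kwargs": {"commands": [{"fingers": 1, "xyz": [2, -1, 25], "twist": [0, 0, 0]}, {"fingers": 1, "xyz": [2, -1, 50], "twist": [0, 0, 0]}, {"fingers": 1, "xyz": [2, -1, 62], "twist": [0, 0, 0]}, {"fingers": 1, "xyz": [2, -1, 66], "twist": [0, 0, 0]}, {"fingers": 0.5, "xyz": [2, -1, 66], "twist": [0, 0, 0]}, {"fingers": 0.3, "xyz": [2, -1, 66], "twist": [0, 0, 0]}, {"fingers": 0.3, "xyz": [2, -1, 66], "twist": [0, 0, 0]}, {"fingers": 0.3, "xyz": [2, -1, 66], "twist": [0, 0, 0]}]}}

```text
t: 27.4
tcp_pos: [0.5793, 0.3317, 0.0723]
orientation: [-2.49, -1.416, -0.572]
contact_force: [1.0, 0.2, -0.8]
grip_width: 0.0644
gripper_force: 0.0
```

Request:
{"fn": "play_rows", "kwargs": {"commands": [{"fingers": 0.2, "xyz": [0, 0, 0], "twist": [0, 0, 0]}, {"fingers": 0.2, "xyz": [0, 0, 0], "twist": [0, 0, 0]}, {"fingers": 0.2, "xyz": [0, 0, 0], "twist": [0, 0, 0]}]}}

```text
t: 27.7
tcp_pos: [0.5784, 0.3323, 0.0719]
orientation: [-2.488, -1.416, -0.569]
contact_force: [-4.8, 0.4, 6.4]
grip_width: 0.0541
gripper_force: 29.9
```

Request:
{"fn": "play_rows", "kwargs": {"commands": [{"fingers": 0.2, "xyz": [0, 0, -15], "twist": [0, 0, 0]}, {"fingers": 0.2, "xyz": [0, 0, -50], "twist": [0, 0, 0]}, {"fingers": 0.2, "xyz": [0, 0, -95], "twist": [0, 0, 0]}, {"fingers": 0.2, "xyz": [0, 0, -105], "twist": [0, 0, 0]}]}}

```text
t: 28.1
tcp_pos: [0.5567, 0.2915, 0.1697]
orientation: [-2.491, -1.416, -0.578]
contact_force: [0.4, -0.0, -3.7]
grip_width: 0.0537
gripper_force: 29.9
```

```bash
cat >> h.py <<'E'
TR=frame((0,0,-1),(.9995,.031,0))
E
python3 - <<'E'
from h import *
go((.4517,.032,.12),TR)
E
```

```text
t 28.1 tcp [0.5567 0.2915 0.1697] xyz [-270.6, 42.5, -76.4] twist [1.27, -4.2, -5.33] F [ 0.4 -0.  -3.7] w 0.0537
```

Request:
{"fn": "play_rows", "kwargs": {"commands": [{"fingers": 0.2, "xyz": [-270, 42.5, -76], "twist": [1.27, -4.2, -5.33]}, {"fingers": 0.2, "xyz": [-270, 42.5, -76], "twist": [1.27, -4.2, -5.33]}, {"fingers": 0.2, "xyz": [-270, 42.5, -76], "twist": [1.27, -4.2, -5.33]}, {"fingers": 0.2, "xyz": [-270, 42.5, -76], "twist": [1.27, -4.2, -5.33]}, {"fingers": 0.2, "xyz": [-270, 42.5, -76], "twist": [1.27, -4.2, -5.33]}, {"fingers": 0.2, "xyz": [-270, 42.5, -76], "twist": [1.27, -4.2, -5.33]}, {"fingers": 0.2, "xyz": [-270, 42.5, -76], "twist": [1.27, -4.2, -5.33]}, {"fingers": 0.2, "xyz": [-270, 42.5, -76], "twist": [1.27, -4.2, -5.33]}]}}

```text
t: 28.9
tcp_pos: [0.4509, 0.0332, 0.1161]
orientation: [-2.184, -2.252, 0.006]
contact_force: [0.2, 0.2, -4.4]
grip_width: 0.0539
gripper_force: 29.9
```

Request:
{"fn": "play_rows", "kwargs": {"commands": [{"fingers": 0.2, "xyz": [0, 0, 0], "twist": [0, 0, 0]}, {"fingers": 0.2, "xyz": [0, 0, 0], "twist": [0, 0, 0]}, {"fingers": 0.2, "xyz": [0, 0, 0], "twist": [0, 0, 0]}]}}

```text
t: 29.2
tcp_pos: [0.4513, 0.0342, 0.1168]
orientation: [-2.181, -2.256, 0.006]
contact_force: [0.0, -0.3, -3.8]
grip_width: 0.0539
gripper_force: 29.9
```

```bash
cat > blk.py <<'E'
from h import *
go((.4517,.032,.031),TR)
s=monitor.read_state();p=s["tcp_pos"]
im,d,W=cloud("side");q=W.reshape(-1,3);q=q[~np.isnan(q[:,0])]
n=(abs(q[:,0]-p[0])<.045)&(abs(q[:,1]-p[1])<.06)&(q[:,2]<p[2])
g=q[n&(q[:,2]>p[2]-.035)]
h=np.histogram(g[:,2]-p[2],bins=np.arange(-.036,.002,.003));print(h)
f=g[(g[:,2]-p[2]<-.010)&(g[:,2]-p[2]>-.02)];print("front face y med",np.median(f[:,1])-p[1],"x range",np.percentile(f[:,0],[2,98])-p[0])
E
python3 blk.py
```

```text
t 29.2 tcp [0.4513 0.0342 0.1168] xyz [-2.2, 0.7, 85.8] twist [-0.05, 0.0, 0.02] F [ 0.  -0.3 -3.8] w 0.0539
(array([ 0,  0,  0,  0, 18, 31, 31, 27, 31, 32, 35, 44]), array([-3.60000000e-02, -3.30000000e-02, -3.00000000e-02, -2.70000000e-02,
       -2.40000000e-02, -2.10000000e-02, -1.80000000e-02, -1.50000000e-02,
       -1.20000000e-02, -9.00000000e-03, -6.00000000e-03, -3.00000000e-03,
        3.46944695e-17]))
front face y med 0.03406288248022426 x range [-0.02887522  0.02247111]
```

Request:
{"fn": "play_rows", "kwargs": {"commands": [{"fingers": 0.2, "xyz": [-2, 0.7, 40], "twist": [0, 0, 0]}, {"fingers": 0.2, "xyz": [-2, 0.7, 70], "twist": [0, 0, 0]}, {"fingers": 0.2, "xyz": [-2, 0.7, 81], "twist": [0, 0, 0]}, {"fingers": 0.2, "xyz": [-2, 0.7, 84], "twist": [0, 0, 0]}, {"fingers": 0.2, "xyz": [-2, 0.7, 86], "twist": [0, 0, 0]}, {"fingers": 0.2, "xyz": [-2, 0.7, 86], "twist": [0, 0, 0]}]}}

```text
t: 29.85
tcp_pos: [0.4522, 0.0315, 0.0317]
orientation: [-2.184, -2.256, 0.004]
contact_force: [-0.2, 0.3, -3.4]
grip_width: 0.054
gripper_force: 29.9
```

Request:
{"fn": "play_rows", "kwargs": {"commands": [{"fingers": 0.2, "xyz": [0, 0, 1], "twist": [0, 0, 0]}, {"fingers": 0.2, "xyz": [0, 0, 1], "twist": [0, 0, 0]}]}}

```text
t: 30.05
tcp_pos: [0.4518, 0.0315, 0.0305]
orientation: [-2.183, -2.255, 0.005]
contact_force: [0.2, -0.2, -3.3]
grip_width: 0.0539
gripper_force: 29.9
```

Request:
{"fn": "play_rows", "kwargs": {"commands": [{"fingers": 0.2, "xyz": [0, 0, 1.2], "twist": [0, 0, 0]}, {"fingers": 0.2, "xyz": [0, 0, 1.2], "twist": [0, 0, 0]}, {"fingers": 0.9, "xyz": [0, 0, 1.2], "twist": [0, 0, 0]}, {"fingers": 0.9, "xyz": [0, 0, 1.2], "twist": [0, 0, 0]}, {"fingers": 0.9, "xyz": [0, 0, 1.2], "twist": [0, 0, 0]}, {"fingers": 1, "xyz": [0, 0, -40], "twist": [0, 0, 0]}, {"fingers": 1, "xyz": [0, 0, -90], "twist": [0, 0, 0]}, {"fingers": 1, "xyz": [0, 0, -140], "twist": [0, 0, 0]}]}}

```text
t: 30.85
tcp_pos: [0.4516, 0.0316, 0.1713]
orientation: [-2.182, -2.254, 0.007]
contact_force: [1.8, 0.3, -1.1]
grip_width: 0.091
gripper_force: 0.0
```

```bash
cat > chk.py <<'E'
from h import *
im,d,W=cloud("side");q=W.reshape(-1,3);q=q[~np.isnan(q[:,0])]
g=q[(abs(q[:,0]-.4505)<.055)&(abs(q[:,1]-.07)<.08)&(q[:,2]>.05)&(q[:,2]<.08)]
print("tops",len(g),np.percentile(g[:,2],[5,50,95]).round(4))
A=np.c_[g[:,:2],np.ones(len(g))];k=np.linalg.lstsq(A,g[:,2],rcond=None)[0];print("slope",k[:2].round(3));r=cv2.minAreaRect(g[:,:2].astype(np.float32));print(r)
E
python3 chk.py
python3 - <<'E'
from h import *
go(near+N*.045,TIL)
E
```

```text
tops 330 [0.0515 0.0561 0.0577]
slope [ 0.001 -0.021]
((0.4501670300960541, 0.032189756631851196), (0.05337738245725632, 0.07623830437660217), 4.015780448913574)
t 30.9 tcp [0.4557 0.0314 0.1792] xyz [333.5, 11.9, 42.3] twist [-1.15, 4.21, 5.31] F [4.4 0.  7. ] w 0.0917
```

Request:
{"fn": "play_rows", "kwargs": {"commands": [{"fingers": 1, "xyz": [333, 12, 20], "twist": [-1.15, 4.21, 5.31]}, {"fingers": 1, "xyz": [333, 12, 20], "twist": [-1.15, 4.21, 5.31]}, {"fingers": 1, "xyz": [333, 12, 20], "twist": [-1.15, 4.21, 5.31]}, {"fingers": 1, "xyz": [333, 12, 20], "twist": [-1.15, 4.21, 5.31]}, {"fingers": 1, "xyz": [333, 12, 20], "twist": [-1.15, 4.21, 5.31]}, {"fingers": 1, "xyz": [333, 12, 20], "twist": [-1.15, 4.21, 5.31]}, {"fingers": 1, "xyz": [333, 12, 20], "twist": [-1.15, 4.21, 5.31]}, {"fingers": 1, "xyz": [333, 12, 20], "twist": [-1.15, 4.21, 5.31]}]}}

```text
t: 31.7
tcp_pos: [0.4523, 0.3682, 0.1496]
orientation: [-2.478, -1.42, -0.557]
contact_force: [-0.7, 0.4, -0.4]
grip_width: 0.0919
gripper_force: 0.0
```

Request:
{"fn": "play_rows", "kwargs": {"commands": [{"fingers": 1, "xyz": [0, 0, 0], "twist": [0, 0, 0]}, {"fingers": 1, "xyz": [0, 0, 0], "twist": [0, 0, 0]}]}}

```text
t: 31.9
tcp_pos: [0.4532, 0.364, 0.1496]
orientation: [-2.483, -1.415, -0.556]
contact_force: [1.4, 0.1, 0.5]
grip_width: 0.0919
gripper_force: 0.0
```

Run:
```python
from h import *
go(near-N*.03,TIL)
```

```text
t 31.9 tcp [0.4532 0.364  0.1496] xyz [-2.6, 3.7, 88.0] twist [-0.1, 0.06, -0.05] F [1.4 0.1 0.5] w 0.0919
```

Request:
{"fn": "play_rows", "kwargs": {"commands": [{"fingers": 1, "xyz": [-2.6, 3.7, 20], "twist": [-0.1, 0.06, 0]}, {"fingers": 1, "xyz": [-2.6, 3.7, 50], "twist": [-0.1, 0.06, 0]}, {"fingers": 1, "xyz": [-2.6, 3.7, 75], "twist": [-0.1, 0.06, 0]}, {"fingers": 1, "xyz": [-2.6, 3.7, 85], "twist": [-0.1, 0.06, 0]}, {"fingers": 1, "xyz": [-2.6, 3.7, 86], "twist": [-0.1, 0.06, 0]}, {"fingers": 0.4, "xyz": [-2.6, 3.7, 86], "twist": [-0.1, 0.06, 0]}, {"fingers": 0.2, "xyz": [-2.6, 3.7, 86], "twist": [-0.1, 0.06, 0]}, {"fingers": 0.2, "xyz": [-2.6, 3.7, 86], "twist": [-0.1, 0.06, 0]}]}}

```text
t: 32.7
tcp_pos: [0.4737, 0.3933, 0.0722]
orientation: [-2.486, -1.413, -0.576]
contact_force: [0.1, 0.3, -0.5]
grip_width: 0.0726
gripper_force: 0.0
```

Request:
{"fn": "play_rows", "kwargs": {"commands": [{"fingers": 0.2, "xyz": [0, 0, 0], "twist": [0, 0, 0]}, {"fingers": 0.2, "xyz": [0, 0, 0], "twist": [0, 0, 0]}, {"fingers": 0.2, "xyz": [0, 0, 0], "twist": [0, 0, 0]}, {"fingers": 0.2, "xyz": [0, 0, 0], "twist": [0, 0, 0]}]}}

```text
t: 33.1
tcp_pos: [0.4736, 0.3934, 0.0715]
orientation: [-2.486, -1.414, -0.574]
contact_force: [-0.5, -4.4, 5.2]
grip_width: 0.054
gripper_force: 29.9
```

Request:
{"fn": "play_rows", "kwargs": {"commands": [{"fingers": 0.2, "xyz": [0, 0, -15], "twist": [0, 0, 0]}, {"fingers": 0.2, "xyz": [0, 0, -50], "twist": [0, 0, 0]}, {"fingers": 0.2, "xyz": [0, 0, -95], "twist": [0, 0, 0]}, {"fingers": 0.2, "xyz": [0, 0, -105], "twist": [0, 0, 0]}, {"fingers": 0.2, "xyz": [0, 0, -105], "twist": [0, 0, 0]}]}}

```text
t: 33.6
tcp_pos: [0.4499, 0.3536, 0.1662]
orientation: [-2.486, -1.413, -0.575]
contact_force: [1.0, -1.1, -4.2]
grip_width: 0.0542
gripper_force: 29.9
```

Run:
```python
from h import *
go((.4493,.111,.12),TR)
```

```text
t 33.6 tcp [0.4499 0.3536 0.1662] xyz [-207.8, 123.5, -50.5] twist [1.22, -4.23, -5.33] F [ 1.  -1.1 -4.2] w 0.0542
```

Request:
{"fn": "play_rows", "kwargs": {"commands": [{"fingers": 0.2, "xyz": [-208, 123.5, -50.5], "twist": [1.22, -4.23, -5.33]}, {"fingers": 0.2, "xyz": [-208, 123.5, -50.5], "twist": [1.22, -4.23, -5.33]}, {"fingers": 0.2, "xyz": [-208, 123.5, -50.5], "twist": [1.22, -4.23, -5.33]}, {"fingers": 0.2, "xyz": [-208, 123.5, -50.5], "twist": [1.22, -4.23, -5.33]}, {"fingers": 0.2, "xyz": [-208, 123.5, -50.5], "twist": [1.22, -4.23, -5.33]}, {"fingers": 0.2, "xyz": [-208, 123.5, -50.5], "twist": [1.22, -4.23, -5.33]}, {"fingers": 0.2, "xyz": [-208, 123.5, -50.5], "twist": [1.22, -4.23, -5.33]}, {"fingers": 0.2, "xyz": [-208, 123.5, -50.5], "twist": [1.22, -4.23, -5.33]}]}}

```text
t: 34.4
tcp_pos: [0.4488, 0.1119, 0.1181]
orientation: [-2.185, -2.254, 0.002]
contact_force: [0.3, 0.7, -2.9]
grip_width: 0.054
gripper_force: 29.9
```

Request:
{"fn": "play_rows", "kwargs": {"commands": [{"fingers": 0.2, "xyz": [0, 0, 0], "twist": [0, 0, 0]}, {"fingers": 0.2, "xyz": [0, 0, 0], "twist": [0, 0, 0]}, {"fingers": 0.2, "xyz": [0, 0, 0], "twist": [0, 0, 0]}]}}

```text
t: 34.7
tcp_pos: [0.4491, 0.1115, 0.1193]
orientation: [-2.185, -2.257, 0.001]
contact_force: [-0.0, 0.2, -3.8]
grip_width: 0.0538
gripper_force: 29.9
```

```bash
sed -i 's/go((.4517,.032,.031)/go((.4493,.111,.031)/' blk.py; python3 blk.py
```

```text
t 34.7 tcp [0.4491 0.1115 0.1193] xyz [-0.5, 0.2, 88.3] twist [-0.01, 0.0, 0.01] F [-0.   0.2 -3.8] w 0.0538
(array([ 0,  0,  0,  0, 12, 30, 36, 32, 35, 38, 40, 44]), array([-3.60000000e-02, -3.30000000e-02, -3.00000000e-02, -2.70000000e-02,
       -2.40000000e-02, -2.10000000e-02, -1.80000000e-02, -1.50000000e-02,
       -1.20000000e-02, -9.00000000e-03, -6.00000000e-03, -3.00000000e-03,
        3.46944695e-17]))
front face y med 0.03327733541187987 x range [-0.02957957  0.02241817]
```

Request:
{"fn": "play_rows", "kwargs": {"commands": [{"fingers": 0.2, "xyz": [0, 0, 40], "twist": [0, 0, 0]}, {"fingers": 0.2, "xyz": [0, 0, 70], "twist": [0, 0, 0]}, {"fingers": 0.2, "xyz": [0, 0, 84], "twist": [0, 0, 0]}, {"fingers": 0.2, "xyz": [0, 0, 88], "twist": [0, 0, 0]}, {"fingers": 0.2, "xyz": [0, 0, 89.5], "twist": [0, 0, 0]}, {"fingers": 0.2, "xyz": [0, 0, 90], "twist": [0, 0, 0]}, {"fingers": 0.2, "xyz": [0, 0, 90], "twist": [0, 0, 0]}]}}

```text
t: 35.45
tcp_pos: [0.4498, 0.111, 0.0301]
orientation: [2.186, 2.256, 0.001]
contact_force: [-0.4, -0.4, -4.8]
grip_width: 0.0538
gripper_force: 29.9
```

Request:
{"fn": "play_rows", "kwargs": {"commands": [{"fingers": 0.2, "xyz": [0, 0, 0.8], "twist": [0, 0, 0]}, {"fingers": 0.2, "xyz": [0, 0, 0.8], "twist": [0, 0, 0]}, {"fingers": 0.9, "xyz": [0, 0, 0.8], "twist": [0, 0, 0]}, {"fingers": 0.9, "xyz": [0, 0, 0.8], "twist": [0, 0, 0]}, {"fingers": 0.9, "xyz": [0, 0, 0.8], "twist": [0, 0, 0]}, {"fingers": 1, "xyz": [0, 0, -40], "twist": [0, 0, 0]}, {"fingers": 1, "xyz": [0, 0, -90], "twist": [0, 0, 0]}, {"fingers": 1, "xyz": [0, 0, -140], "twist": [0, 0, 0]}]}}

```text
t: 36.25
tcp_pos: [0.4487, 0.1109, 0.1707]
orientation: [-2.185, -2.255, 0.003]
contact_force: [1.1, 1.1, -0.2]
grip_width: 0.0913
gripper_force: 0.0
```

Request:
{"fn": "play_rows", "kwargs": {"commands": [{"fingers": 1, "xyz": [0, 0, 0], "twist": [0, 0, 0]}, {"fingers": 1, "xyz": [0, 0, 0], "twist": [0, 0, 0]}, {"fingers": 1, "xyz": [0, 0, 0], "twist": [0, 0, 0]}]}}

```text
t: 36.55
tcp_pos: [0.4484, 0.1109, 0.1683]
orientation: [-2.185, -2.255, 0.004]
contact_force: [0.3, 0.4, 0.7]
grip_width: 0.0916
gripper_force: 0.0
```

```bash
python3 chk.py; python3 pin.py
python3 - <<'E'
from h import *
im,d,W=cloud("side");q=W.reshape(-1,3);q=q[~np.isnan(q[:,0])]
v=q[(np.hypot(q[:,0]-.43,q[:,1]-.232)<.04)&(q[:,2]>.045)&(q[:,2]<.07)];print("vial",len(v),v.mean(0).round(3))
for a,b in ((-.01,.071),(.075,.155)):
    g=q[(abs(q[:,0]-.4505)<.055)&(q[:,1]>a)&(q[:,1]<b)&(q[:,2]>.05)&(q[:,2]<.08)]
    print(len(g),np.percentile(g[:,2],[10,50,95]).round(4),[np.round(x,3) for x in cv2.minAreaRect(g[:,:2].astype(np.float32))])
    A=np.c_[g[:,:2],np.ones(len(g))];print(np.linalg.lstsq(A,g[:,2],rcond=None)[0][:2].round(3))
E
```

```text
tops 693 [0.052  0.0562 0.0577]
slope [ 0.004 -0.006]
((0.4485713243484497, 0.07023539394140244), (0.05476636812090874, 0.1559664011001587), 1.3347837924957275)
t 36.6 [0.4482 0.1109 0.1679] [ 0.2  0.3 -0.2]
side tube 149 [ 0.5126 -0.0671] tool rel tcp [-0.1799  0.0588]
side handle 57 [ 0.5122 -0.0685] tool rel tcp [-0.1813  0.0583]
side hi 83 [ 0.5128 -0.0682] tool rel tcp [-0.181   0.0589]
vial 103 [0.428 0.232 0.054]
309 [0.0537 0.0562 0.0577] [array([0.45 , 0.032]), array([0.054, 0.077]), np.float64(2.751)]
[-0.001 -0.002]
388 [0.0521 0.0562 0.0577] [array([0.448, 0.112]), array([0.054, 0.073]), np.float64(2.018)]
[-0.009 -0.022]
```

Both blocks stand level in the wire-handled tray, the gauge is home and the vial has not moved.

```bash
python3 -c "
from rig import ctrl
print(ctrl.job_done())"
```

```text
the job is handed in; nothing more can be done
None
```

I handed the job in and have no verdict back: both bores stopped the pin hard at about 13 mm (near block, then far), so both blocks stand upright in the wire-handled tray, the gauge is back in its stand, the vial has not moved and the debug probe was never approached, though the first round of probing slipped the gauge in the grip and I seated it again and repeated both tests.

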